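Hang the shaft support to drain

TASK

The bored aluminium shaft support is in the carton, under two half-raised flaps: swing both flaps outward past upright and leave them open. Turn the swivel hook so that it points straight out over the stand's tray, and only then hang the shaft support on it by its bore, lug upward, so that it hangs still and free on the straight part of the hook. Leave all the other things where they are.

Things in the scene. Friction and masses are not known exactly. Their poses are not given: they have to be found in the camera images.
- carton: Brown carton, fixed: 220 mm long (its x), 160 wide (its y), walls 126 high and 4 thick, floor 4 thick. Origin: centre of its underside on the bench; z up. Two flaps are hinged on the tops of its long walls, at y = +80 and -80 mm, z = 126 mm; each is 214 mm long (x), reaches 65 mm from its hinge and is 3 mm thick. No flaps at the ends.
- flap_left (a joint): Angle (rad) of the flap on the carton's +y wall: 0 = closed flat over the box, 1.57 = upright, 3.1 = folded out level (its stop). Starts at 0.8 to 1.25, leaving a gap over 65 mm wide between the two flaps' edges along the carton's middle. Stiff crease: stays where it is left, moves under a push of 1 N at its edge.
- flap_right (a joint): Angle (rad) of the flap on the carton's -y wall, same meaning: 0 closed, 1.57 upright, 3.1 folded out level. Starts at 0.8 to 1.25.
- support_center (a point): Shaft support: loose aluminium part, 0.2 to 0.45 kg, 116 mm tall, upright on the carton's floor, its x within 0.12 rad of the carton's. Point: on its centre line, 58 mm above its underside. z up, x along the bore. Foot 48 (x) by 64 (y) by 18 high; plate 18 (x) by 64 (y) up to 70 mm; on top a lug 18 (x) by 30 (y), from 70 to 116 mm, to hold it by. Same both ways round.
- support_bore (a point): Centre of the shaft support's 40 mm bore, which runs through the plate along its x: 44 mm above its underside, mid-thickness; z up. The part's centre of mass lies under the bore's upper edge, 38 mm above the underside, so it hangs steadily, lug up.
- stand: Drain stand, fixed to the bench. Origin: on the bench, on the axis of its upright 22 mm post; z up. The low steel tray (120 by 130 mm, 18 mm high) lies on its -x side, from 42 to 162 mm from the post: its -x direction points from the post over the middle of the tray.
- hook (a joint): Angle (rad) of the swivel hook about the post, positive counter-clockwise seen from above: 0 = the arm points straight out over the middle of the tray. Turns from -0.8 to 2.6, starts 0.7 to 1.5. Friction of 0.12 N m: it stays where it is left and takes about 2 N at 60 mm from the post to turn.
- hook_seat (a point): Point on the axis of the hook's arm, 62 mm from the post's axis, 160 mm above the bench: hang the part here. The hook's own -x points outward, z up. Level bar of 10 mm diameter, from a swivel head of 16 mm radius (top at 172 mm), straight to 105 mm from the post's axis; its tip, 114 mm out, bends up to 175 mm above the bench. Hung, the bore's centre is 15 mm below the arm's axis.
- carriage_center (a point): Bystander inside the carton, towards its -x end: loose black block 36 by 50 by 34 mm high, without a bore. Point: its centre. Leave.
- pillow_center (a point): Bystander: loose grey pillow block, 70 by 36 mm, 56 high, on the bench between carton and stand. Point: its centre.
- collar_center (a point): Bystander: loose dark shaft collar ring, 44 mm across, 14 high, on the bench towards the robot. Point: its centre.
- driver_grip (a point): Bystander: loose screwdriver with black handle, lying at the bench's right. Point: on its handle.
- oil_center (a point): Bystander: grey bottle 48 mm across, 120 tall, standing at the bench's left. Point: its centre.
- race_center (a point): Bystander: loose steel bearing ring 52 mm across, 12 high, on the bench beyond carton and stand. Point: its centre.
Things that resemble listed ones, but are neither listed nor needed, are in the scene too. Leave any pink or turquoise look-alike of the part that bears support_center alone.

How it is judged:
By the outcome, as a careful person would: the job done as asked, in the order asked, and still so for the second after the job is handed in, with the robot touching nothing.
It also fails if it takes over 72 s, if anything falls off the work surface, if the arm or the gripper's body presses on something with over 40 N, if the wrist force passes 120 N, or if a joint passes its speed limit or range.

ROBOT

A 6-joint arm with a two-finger parallel gripper is mounted at the origin on the work surface. World frame = base frame: x ahead of the robot, y to its left, z up, the work surface at z = 0. Lengths are in m, angles in rad, forces in N, time in s.
With the tool pointing down it reaches from about 0.4 to 0.825 m from the base axis. Payload 7 kg.
Tool frame: the origin (TCP) lies on the mounting face of the last link; the fingertips stand 178 mm ahead of it and the grasp point (between the pads) lies arm.grip_depth ahead of it (arm.grip_depth is the distance from the TCP to the grasp point, in m); z points along the fingers, y is the direction in which the jaws open and shut (so a half turn about z gives the same grasp; the last joint's range is limited). The gripper opens to 88 mm and grips with 3 to 60 N. Pads are 19 mm wide; open, the fingers measure 130 mm over their backs; the gripper's body (78 mm by 193 mm) begins 47 mm behind the grasp point.
Start: joints at [-0.949, 0.359, 0.012, 0, -1.224, -0.288], TCP at [0.221, -0.638, 0.405] pointing down, gripper open.
Joint ranges: [-3.07, 3.07], [-1.43, 2.12], [-1.02, 1.25], [-3.03, 1.67], [-3.05, -0], [-3.03, 3.03]. Speed limits (rad/s): [2.39, 2.39, 3.01, 3.14, 3.14, 3.14].

INTERFACE

Orientations are given as [roll, pitch, yaw] about the fixed x, y, z axes, in that order (R = Rz(yaw) Ry(pitch) Rx(roll)).
In Python, from station import arm gives the robot as it stands.
- The arm moves only by the tool carry_out, never from a script. Its argument "targets" is a list that holds one entry, the list of rows, each a list of 7 numbers: the turn, a rotation vector about the tool's x, y, z in units of 8 degrees (1.0 is 8 degrees), then the shift along the tool's x, y, z in units of 2.5 cm (1.0 is 2.5 cm), then the opening, from -1 (shut) to 1 (fully open). A call has 1 to 20 rows; each row shifts and turns the commanded pose from where the row before left it, along the tool's axes as they then stand; what a row does not reach is not made up. A row lasts 1/8 s, in which the tool goes at most 62.5 mm and 10.7 degrees, less where a joint would pass 70% of its speed; a pose out of reach is approached as far as the arm can. A call with a number of a shift or a turn outside -1 to 1 is refused whole. A call with a gripper value outside its range is refused whole. The fingers move at their own pace and stop on an object; "squeeze" is the grip in N (left out, the last holds). Time passes only in rows, so rows that do not move let the fingers close. It gives the time, the measured TCP pose, the force and the opening at its end, in the units of the state.
- arm.get_state(): the state, without advancing time (a new reading comes with each control period).
- arm.grab_frame(name): name is "side" or "top" or "wrist"; returns (picture, depth): 400x640x3 uint8, red, green, blue; 400x640 float32, m along the optical axis (not along the pixel's ray), 0 where there is no reading.
- arm.camera_model(name): a dict with "camera_matrix" (3x3 intrinsics, pixels), "distortion" ([k1, k2, p1, p2, k3] as OpenCV has them; the pictures are not rectified), "world_from_camera" (4x4, takes a point from camera to world coordinates). Camera axes: x right, y down, z forward; pixel columns grow to the right and rows downward; lengths in m; the calibration is good to about 2 mm. A picture is of the moment at which its call begins: read the wrist's pose just before it. camera_model takes no time and is no camera call; for the wrist camera it gives the pose at the moment of the call.
- arm.job_done(): hands the job in, once; it reports no verdict.
Trained networks look in the newest picture that a camera, given by its name, has taken for a name from the list of things; names that differ only in an ending like _2 or _b are one class to them, and where a whole thing is asked for, a point or a joint stands for the part that bears it (a point fixed in the world has none). Each returns a list of dicts, best first, with "conf" (0 to 1); they miss things now and then, are a little off and sometimes report something else, mostly with a low value. They report only what shows in the picture. A call takes as long as a camera call. They do not tell look-alikes from the thing itself.
- arm.spot_in(camera, query): "point" ([row, column] in pixels, amid what is visible of it).
- arm.landmark_of(camera, query): "point" ([row, column] in pixels: a listed point, or the origin of a listed thing).
The state is a dict: "t": time; "q": joint angles; "qd": joint speeds; "joint_efforts": joint torques, N m; "eef_pos": TCP position; "ee_rot": TCP orientation; "force": force on the tool from outside, world axes, zero at the start; "moment": the same for the moment, N m; "width": finger opening in m.
Only numpy, scipy, OpenCV 4.12 (cv2) and the standard library are available. Lean on these libraries where they do the work, as an engineer would, in place of code of your own. Each camera call takes 0.05 s, during which the arm holds its last target.

## Working session

There is one attempt and no reset: what is moved stays moved. The work goes in short steps, Python scripts to look and compute and a tool call to move; the robot and the scene stay as the last step left them, time stands still between calls to the robot, and variables do not carry over. Pictures are saved under pics/ and viewed, and the job is handed in when it is done.

Besides the shell and the picture viewer there is one more tool, called after "Request:" by a JSON object that holds its "op" and its "data", one argument or row to a line. carry_out: Moves the arm, as the interface text tells. Its arguments: {"type":"object","properties":{"targets":{"type":"array"},"squeeze":{"type":"number"}},"required":["targets"]}

```bash
ls; mkdir -p pics; python3 - <<'E'
from station import arm
import cv2,numpy as np
s=arm.get_state();print({k:np.round(v,3).tolist() for k,v in s.items()},arm.grip_depth)
for n in("top","side","wrist"):
    p,d=arm.grab_frame(n);cv2.imwrite(f"pics/{n}0.png",p[:,:,::-1]);np.save(f"pics/{n}0.npy",d)
    m=arm.camera_model(n);print(n,np.round(m["camera_matrix"],1).tolist(),np.round(m["distortion"],3),np.round(m["world_from_camera"],3).tolist())
E
```

```text
pics
{'t': 0.0, 'q': [-0.949, 0.359, 0.011, -0.0, -1.224, -0.288], 'qd': [0.002, -0.002, -0.001, -0.0, 0.002, 0.0], 'joint_efforts': [-0.0, -58.272, 29.305, 6.997, 0.007, -0.0], 'eef_pos': [0.221, -0.638, 0.404], 'ee_rot': [3.14, -0.0, -2.808], 'force': [-0.707, 0.418, -0.13], 'moment': [-0.003, -0.013, -0.038], 'width': 0.088} 0.1593
top [[470.4, 0.0, 317.5], [0.0, 470.4, 206.0], [0.0, 0.0, 1.0]] [0.045 0.    0.    0.    0.   ] [[-0.021, -0.991, 0.13, 0.316], [-1.0, 0.022, 0.003, -0.006], [-0.006, -0.13, -0.992, 1.44], [0.0, 0.0, 0.0, 1.0]]
side [[490.9, 0.0, 320.9], [0.0, 490.9, 192.4], [0.0, 0.0, 1.0]] [-0.12  0.    0.    0.    0.  ] [[0.972, -0.121, 0.203, 0.169], [-0.236, -0.55, 0.801, -1.323], [0.015, -0.826, -0.563, 1.079], [0.0, 0.0, 0.0, 1.0]]
wrist [[330.2, 0.0, 316.8], [0.0, 330.2, 203.9], [0.0, 0.0, 1.0]] [-0.033  0.     0.     0.     0.   ] [[-0.328, 0.905, 0.27, 0.148], [0.945, 0.314, 0.095, -0.663], [0.001, 0.286, -0.958, 0.383], [0.0, 0.0, 0.0, 1.0]]
```

View pics/top0.png

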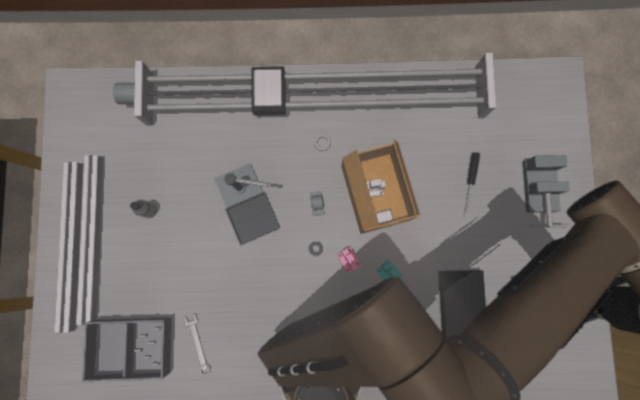

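View pics/side0.png

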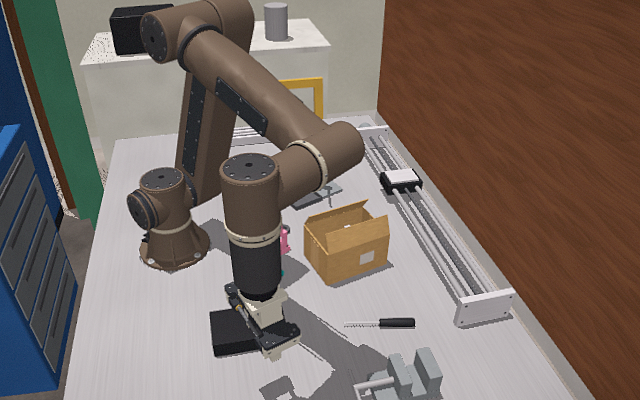

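```bash
cat > h.py <<'E'
from station import arm
import cv2,numpy as np
from scipy.spatial.transform import Rotation as R
def w(cam,rc,z=None,depth=None):
    m=arm.camera_model(cam);K=np.array(m["camera_matrix"]);T=np.array(m["world_from_camera"])
    u=cv2.undistortPoints(np.array([[[rc[1],rc[0]]]],float),K,np.array(m["distortion"]))[0,0]
    r=np.array([u[0],u[1],1.])
    if depth is not None: return T[:3,:3]@(r*depth)+T[:3,3]
    d=T[:3,:3]@r;return T[:3,3]+d*(z-T[2,3])/d[2]
def cloud(cam,d,T=None):
    m=arm.camera_model(cam);K=np.array(m["camera_matrix"]);T=np.array(m["world_from_camera"]) if T is None else T
    rr,cc=np.mgrid[0:400,0:640]
    u=cv2.undistortPoints(np.stack([cc,rr],-1).reshape(-1,1,2).astype(float),K,np.array(m["distortion"])).reshape(400,640,2)
    P=np.dstack([u,np.ones((400,640))])*d[...,None]
    return P@T[:3,:3].T+T[:3,3]
def proj(cam,P):
    m=arm.camera_model(cam);T=np.linalg.inv(np.array(m["world_from_camera"]))
    return cv2.projectPoints(np.array(P,float).reshape(-1,1,3),cv2.Rodrigues(T[:3,:3])[0],T[:3,3],np.array(m["camera_matrix"]),np.array(m["distortion"]))[0].reshape(-1,2)[:,::-1]
def P(x): return np.round(x,4).tolist()
def st():
    s=arm.get_state();print({k:P(v) for k,v in s.items() if k in("t","q","eef_pos","ee_rot","force","width")});return s
E
python3 - <<'E'
from h import *
for c in("top","side"):
    d=np.load(f"pics/{c}0.npy")
    for q in("carton","flap_left","flap_right","support_center","support_bore","stand","hook","hook_seat","pillow_center","collar_center"):
        for f in(arm.landmark_of,):
            for r in f(c,q)[:3]:
                p=r["point"];i,j=int(round(p[0])),int(round(p[1]))
                print(c,q,np.round(p,1),round(r["conf"],2),P(w(c,p,depth=d[i,j])))
E
```

```text
top carton [194.8 375.2] 0.61 [0.532, -0.1775, 0.0232]Traceback (most recent call last):
  File "<stdin>", line 6, in <module>
ValueError: it knows: carriage_center, carton, collar_center, driver_grip, hook_seat, oil_center, pillow_center, race_center, stand, support_bore, support_center
```

```bash
python3 - <<'E'
from h import *
for c in("top","side"):
    d=np.load(f"pics/{c}0.npy")
    for q in("carton","support_center","support_bore","stand","hook_seat","pillow_center","collar_center","carriage_center"):
            for r in arm.landmark_of(c,q)[:3]:
                p=r["point"];i,j=int(round(p[0])),int(round(p[1]))
                print(c,q,np.round(p,1),round(r["conf"],2),P(w(c,p,depth=d[i,j])))
p=cv2.imread("pics/top0.png");
a=cv2.resize(p[125:285,180:430],None,fx=3.2,fy=3.2,interpolation=cv2.INTER_CUBIC);cv2.imwrite("pics/topc.png",a)
p=cv2.imread("pics/side0.png");
a=cv2.resize(p[150:300,270:420],None,fx=4,fy=4,interpolation=cv2.INTER_CUBIC);cv2.imwrite("pics/sidec.png",a)
E
```

```text
top carton [194.8 375.2] 0.61 [0.532, -0.1775, 0.0232]
top support_center [260.2 350.1] 0.81 [0.3347, -0.0896, 0.1122]
top support_center [271.  391.3] 0.79 [0.3025, -0.2039, 0.1088]
top support_center [185.1 372.4] 0.78 [0.5453, -0.1589, 0.1195]
top support_bore [259.8 347.6] 0.81 [0.3359, -0.0825, 0.1148]
top support_bore [189.8 373.4] 0.73 [0.5466, -0.172, 0.0285]
top support_bore [271.6 392.2] 0.51 [0.3009, -0.2052, 0.1161]
top stand [184.9 239.7] 0.75 [0.5637, 0.2275, 0.0672]
top hook_seat [184.2 252.7] 0.77 [0.5478, 0.1756, 0.1619]
top pillow_center [203.1 319.7] 0.5 [0.5054, -0.0081, 0.0584]
top pillow_center [183.2 373.1] 0.46 [0.5508, -0.1611, 0.1193]
top collar_center [246.  313.6] 0.48 [0.3816, 0.0133, 0.0004]
top carriage_center [217.3 382.3] 0.45 [0.4613, -0.1945, 0.0368]
side carton [258.7 343.7] 0.86 [0.5106, -0.2686, 0.0861]
side support_center [236.3 276.3] 0.45 [0.2565, -0.6691, 0.5396]
side support_bore [238.9 277.3] 0.44 [0.2591, -0.6616, 0.5272]
side stand [189.2 320.6] 0.83 [0.5578, 0.2167, 0.0126]
side pillow_center [260.8 343.2] 0.58 [0.5069, -0.2762, 0.0852]
side collar_center [230.6 282.4] 0.37 [0.3572, -0.0761, 0.0704]
side carriage_center [228.1 284.3] 0.72 [0.3786, 0.0183, 0.0041]
```

View pics/topc.png

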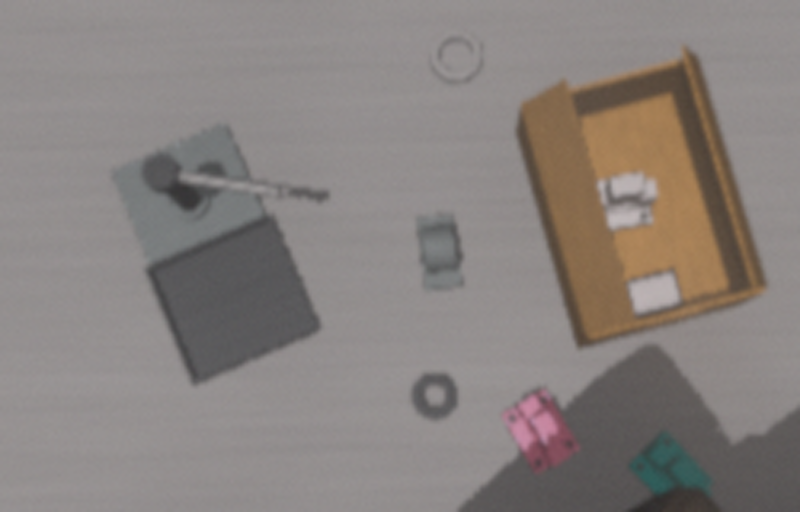

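View pics/sidec.png

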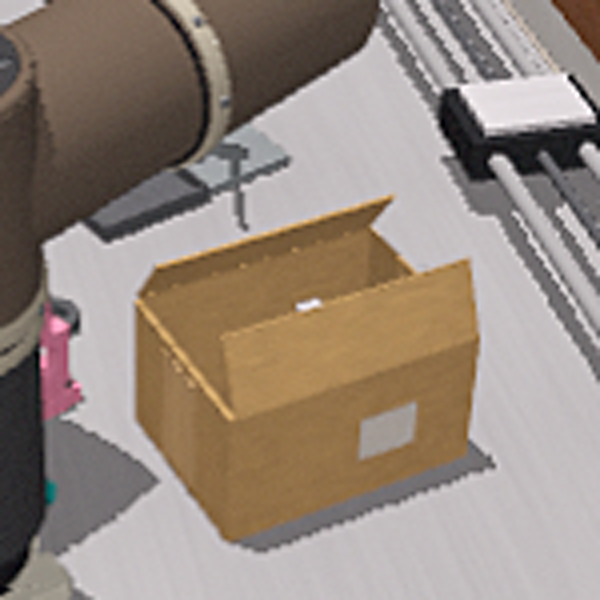

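```bash
python3 - <<'E'
from h import *
C=cloud("top",np.load("pics/top0.npy"))
def reg(x0,x1,y0,y1,z0,z1):
    X=C.reshape(-1,3);m=(X[:,0]>x0)&(X[:,0]<x1)&(X[:,1]>y0)&(X[:,1]<y1)&(X[:,2]>z0)&(X[:,2]<z1);return X[m]
b=C[140:240:3,335:425:4]
np.set_printoptions(linewidth=250)
print((b[...,2]*1000).astype(int))
# carton floor bbox / tops
t=reg(.38,.72,-.34,-.02,.1,.14); print(len(t))
# support top
s=reg(.45,.65,-.25,-.1,.11,.13)
# stand
for n,z0,z1 in(("tray",.01,.025),("post",.165,.2),("arm",.14,.17)):
    g=reg(.38,.66,.05,.32,z0,z1); print(n,len(g), P(g.mean(0)), cv2.minAreaRect((g[:,:2]*1000).astype(np.float32)))
np.save("pics/C.npy",C)
E
```

```text
[[   3    1   -1    2    7    0   -1    2    3    3    0   -2    6    0    5  168   -2   -5    2   -2   -7    0    3]
 [  -2    0    2    4   -3   -3    0    1    0   -1   -2    0 1440    0  129  180    0    2    0    0    6    0   -2]
 [  -2   -4    1   -6    1    3    2    0    0    4   -2  125  122  112  102  191    3    1   -5    2   -7    3    0]
 [   1    4   -1   -2    2    1    2   12    0  129  122  104   90   71   60  100  141    6    6    0   -4    2    1]
 [   8   -1    0   -2  160  173  127  117  107   96   78   67   47   32   34   88  155    0   -1   -1    3   -1   -2]
 [   3   -3    1  150  164  172   96   82   66   52   34   18    5    7   20   78  175    4    4    1    0   -4   -3]
 [  -3   -1  132  148  164  174  174   33   20    6    3    2    3    5   10   67  184    3   -1    1    1    1    5]
 [   0    0  128  143  152  167  184    7   11    1    5    8    2    4    7   52  187  133   -7   -3    1    3    1]
 [   0   -7   88  142  152  166  179    3    0   -3    6    4    0    1    2   45   89  146    4    2    0    2    2]
 [   4    2   61  137  151  165  175  
[... 2619 characters left out ...]
   -3    1    3    0    0    1    2    1   -3   -2   -2]
 [   0    0    0    0   -2    2   -2   -1   -1    0    2   -2   -3    0   -2    2   -4    1    0    0    2   -5    0]
 [   2   -1   -1    1    1    0   -1   -2    1    0   -6    1    1    0 1440    1    2    4   -3    2   -4    0   -1]]
642
tray 1004 [0.5477, 0.2314, 0.0144] ((527.0704345703125, 194.2398681640625), (271.75823974609375, 228.2085723876953), 3.110583782196045)
post 170 [0.5595, 0.2141, 0.1709] ((549.923583984375, 191.61572265625), (126.77672576904297, 34.33464813232422), 72.71615600585938)
arm 158 [0.5538, 0.1906, 0.1637] ((550.068603515625, 191.66204833984375), (126.60198211669922, 34.085140228271484), 72.71615600585938)
```

```bash
cat > fit.py <<'E'
from h import *
from scipy.optimize import least_squares
def boxd(p,c,h):
    q=np.abs(p-c)-h
    return np.linalg.norm(np.maximum(q,0),axis=-1)+np.minimum(q.max(-1),0)
def loc(X,x,y,a):
    c,s=np.cos(a),np.sin(a);d=X-np.array([x,y,0]);return np.stack([c*d[:,0]+s*d[:,1],-s*d[:,0]+c*d[:,1],d[:,2]],-1)
def carton_sd(X,p,dz=0):
    L=loc(X,*p[:3]);L[:,2]-=dz;D=[]
    for c,h in(((0,0,2),(110,80,2)),((0,78,63),(110,2,63)),((0,-78,63),(110,2,63)),((108,0,63),(2,80,63)),((-108,0,63),(2,80,63))):
        D.append(boxd(L,np.array(c)/1e3,np.array(h)/1e3))
    for s,t in((1,p[3]),(-1,p[4])):
        y=s*L[:,1]-.08;z=L[:,2]-.126
        u=-y*np.cos(t)+z*np.sin(t); v=y*np.sin(t)+z*np.cos(t)
        D.append(boxd(np.stack([L[:,0],u,v],-1),np.array([0,.0325,0]),np.array([.107,.0325,.0015])))
    return np.abs(np.array(D)).min(0)
def supp_sd(X,p):
    L=loc(X,*p[:3]);L[:,2]-=p[3];D=[]
    for c,h in(((0,0,9),(24,32,9)),((0,0,35),(9,32,35)),((0,0,93),(9,15,23))):
        D.append(boxd(L,np.array(c)/1e3,np.array(h)/1e3))
    return np.array(D).min(0)
E
python3 - <<'E'
from fit import *
C=np.load("pics/C.npy");X=C.reshape(-1,3)
m=(X[:,0]>.4)&(X[:,0]<.7)&(X[:,1]>-.33)&(X[:,1]<-.04)&(X[:,2]>.012)&(X[:,2]<.22);Y=X[m]
p0=[.545,-.18,.27,1.1,1.1]
# exclude content
L=loc(Y,*p0[:3]);k=~((np.abs(L[:,0])<.098)&(np.abs(L[:,1])<.05)&(L[:,2]<.13));Z=Y[k]
r=least_squares(lambda p:carton_sd(Z,p),p0,loss="soft_l1",f_scale=.003,diff_step=1e-4)
print(P(r.x),np.median(np.abs(r.fun)),len(Z))
p=r.x;L=loc(Y,*p[:3]);
k=(np.abs(L[:,0])<.098)&(np.abs(L[:,1])<.06)&(carton_sd(Y,p)>.008)
S=Y[k];Ls=L[k];
sp=S[(Ls[:,0]>-.055)];
c=sp[sp[:,2]>.1].mean(0)
best=[]
for da in(-.1,0,.1):
    r2=least_squares(lambda q:supp_sd(sp,[q[0],q[1],q[2],.004]),[c[0],c[1],p[2]+da],loss="soft_l1",f_scale=.003,diff_step=1e-4)
    print("support",P(r2.x),r2.cost,len(sp),P(loc(np.array([[r2.x[0],r2.x[1],0]]),*p[:3])))
ca=Ls[Ls[:,0]<-.055];print("carriage",ca.mean(0))
# stand: tray
T=X[(X[:,0]>.38)&(X[:,0]<.66)&(X[:,1]>.05)&(X[:,1]<.34)]
t=T[(T[:,2]>.01)&(T[:,2]<.024)];print(len(t))
H=T[(T[:,2]>.15)&(T[:,2]<.2)];print(P(H[H[:,2]>.17].mean(0)))
c=C[160:250,205:300]
np.set_printoptions(linewidth=250)
print((c[::3,::4,2]*1000).astype(int))
E
```

```text
[0.5427, -0.1796, 0.2427, 1.0442, 1.2449] 0.0007419906855944407 2838
support [0.5531, -0.1686, 0.1619] 0.001083220456359734 262 [[0.0127, 0.0083, 0.0]]
support [0.5531, -0.1686, 0.1619] 0.00108322044845044 262 [[0.0127, 0.0083, 0.0]]
support [0.5531, -0.1686, 0.1619] 0.0010832204511819102 262 [[0.0127, 0.0083, 0.0]]
carriage [-0.08138896 -0.00063461  0.03686166]
996
[0.5625, 0.2285, 0.1733]
[[  -1   -1    6    0   -1    2   -4    2    0    3    2   -3    1   -5    2    1    4    3    1    0    0    0   -2   -2]
 [   1    3    0   -3   -3    2    2    1    2   10    2   11    6 1440   -4    3    0    2   -4    1    2    3    2    3]
 [   5    0    0    0    0    0    0    0    4    2   15   16    1   -4    2   -2    0    4    0    1   -1    4    0    0]
 [   2   -7    0   -4    0    0    2    2   10   10   15    8    3    3   -3    0    0   -7    0   -2    0   -9   -2    4]
 [   2   -1    3    4    4    2   12   14    6   15   18   10   13    0    0    0    2    0    7   -1    0   -3   -1   -1]
 [   4    0    1    2   15  168  172  171   13   10   16   11   17    0   -7    0    2    4
[... 2284 characters left out ...]
 -6   -6    3    7    2    5    4    6    0   19    0    0    2   -4    0    0    0]
 [   7   -1    3    1   -2    4    2   -3   10    2    8    0    0    2   15   -1    1    1   -1    1   -2    0   -1    1]
 [   0    1    3   -4    2    0    2    2   17    7    4    0    2    0   -3    1    3   -3    0    0    5   -1    0    1]
 [   5    7    1    3    0    0    2   -1   -4    4    5   14    1    5    1    2    3   -5    1    1   -1    0   -4   -3]
 [   4   -1    0    4   -1    0    1    3    1   14    3    0   -6    0   -2   -6   -1   -2   -2   -3   -3    5   -2   -1]
 [  -1    4    0    3    4    0   -3    1   -2   -1   -1    1    0    0   -3    0    1   -1    0    1    3    2    1    3]]
```

```bash
python3 - <<'E'
from fit import *
C=np.load("pics/C.npy")
co=[w("top",(125+y/3.2,180+x/3.2),z=.018) for x,y in((148,270),(270,215),(320,327),(195,383))]
co=np.array(co)
for c in co:print(P(c))
print("sides",P(np.linalg.norm(co-np.roll(co,-1,0),axis=1)))
cen=co.mean(0);d=((co[0]+co[1])-(co[2]+co[3]))[:2];yaw=np.arctan2(d[1],d[0])
print("tray c",P(cen),"yaw",yaw)
post=cen[:2]+.102*np.array([np.cos(yaw),np.sin(yaw)]);print("post from tray",P(post))
X=C[165:195,215:290].reshape(-1,3)
A=X[(X[:,2]>.15)&(X[:,2]<.2)]
# fit post(x,y), hook dir: signed dist in plan to union circle r16 / capsule of width 5 length 16..105
def pr(q):
    d=A[:,:2]-q[:2];u=np.array([np.cos(q[2]),np.sin(q[2])]);a=d@u;b=d@np.array([-u[1],u[0]])
    r1=np.linalg.norm(d,axis=1)-.016; r2=np.hypot(np.maximum(np.maximum(-a,a-.114),0),b)-.005
    return np.maximum(np.minimum(r1,r2),0)
hd=A[np.linalg.norm(A[:,:2]-post,axis=1)<.022];print(len(hd),P(hd.mean(0)))
far=A[np.linalg.norm(A[:,:2]-post,axis=1)>.03]
c=far[:,:2].mean(0);u,s,v=np.linalg.svd(far[:,:2]-c);print("arm c",P(c),P(v[0]),"len",P(np.ptp((far[:,:2]-c)@v[0])), "far", P(far[np.argmax(np.linalg.norm(far[:,:2]-post,axis=1))]))
hp=w("top",(178.4,230.3),z=.172);print("head by pixel",P(hp))
E
python3 - <<'E'
import cv2
p=cv2.imread("pics/top0.png");cv2.imwrite("pics/st.png",cv2.resize(p[155:255,205:300],None,fx=6,fy=6,interpolation=cv2.INTER_CUBIC))
E
```

```text
[0.4978, 0.2767, 0.018]
[0.5483, 0.1604, 0.018]
[0.4399, 0.1138, 0.018]
[0.3896, 0.232, 0.018]
sides [0.1268, 0.1181, 0.1285, 0.1171]
tray c [0.4689, 0.1957, 0.018] yaw 0.398920145756607
post from tray [0.5629, 0.2354]
141 [0.5625, 0.2341, 0.1702]
arm c [0.5499, 0.1666] [-0.1753, -0.9845] len 0.079 far [0.5451, 0.1267, 0.1739]
head by pixel [0.5634, 0.2354, 0.172]
```

View pics/st.png

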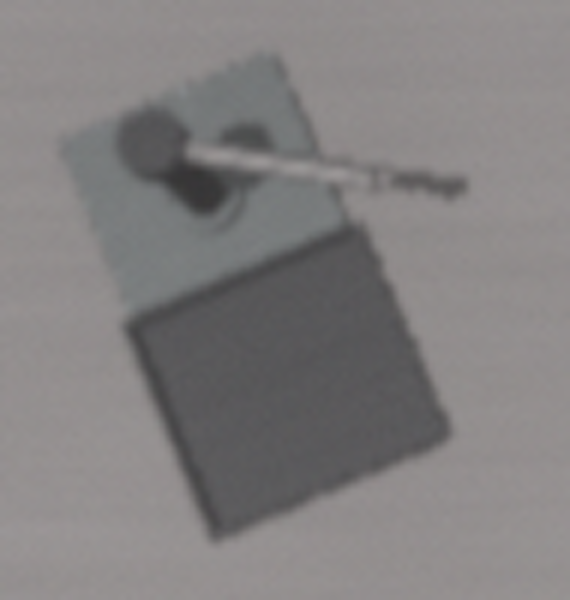

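```bash
cat >> h.py <<'E'
def go(pos,yaw,cur=None):
    """pos = grasp point target; prints turn about tool z (units) then shift in units in turned tool frame"""
    s=arm.get_state()
    p=np.array(s["eef_pos"]);r=R.from_euler("xyz",s["ee_rot"])
    if cur is not None: p,r=cur
    t=R.from_euler("xyz",[np.pi,0,yaw]); dr=(r.inv()*t).as_rotvec()/np.radians(8)
    g=p  # turning is about TCP
    tcp=np.array(pos)+np.array([0,0,arm.grip_depth])
    d=t.inv().apply(tcp-g)/.025
    print("turn",np.round(dr,3),"shift",np.round(d,3));return tcp,t
def cl(x,y,z,c=(.5427,-.1796,.2427)):
    return np.array([c[0]+x*np.cos(c[2])-y*np.sin(c[2]),c[1]+x*np.sin(c[2])+y*np.cos(c[2]),z])
E
python3 - <<'E'
from h import *
c=go(cl(0,-.006,.245),.2427-np.pi/2)
c=go(cl(0,-.006,.160),.2427-np.pi/2,c)
E
```

```text
turn [ -0.     -0.    -10.598] shift [-1.4457e+01 -1.6890e+01  1.5000e-02]
turn [0. 0. 0.] shift [ 0.  -0.   3.4]
```

Request:
{"op": "carry_out", "data": {
  "targets": [
    [[0, 0, -0.963, 0, 0, 0, -1], [0, 0, -0.963, 0, 0, 0, -1], [0, 0, -0.963, 0, 0, 0, -1], [0, 0, -0.963, 0, 0, 0, -1], [0, 0, -0.963, 0, 0, 0, -1], [0, 0, -0.963, 0, 0, 0, -1], [0, 0, -0.963, 0, 0, 0, -1], [0, 0, -0.963, 0, 0, 0, -1], [0, 0, -0.963, 0, 0, 0, -1], [0, 0, -0.963, 0, 0, 0, -1], [0, 0, -0.968, 0, 0, 0, -1]]
  ]
}}

```text
t: 2.38
eef_pos: [0.2211, -0.6377, 0.4046]
ee_rot: [-3.142, 0.0, -1.324]
force: [-1.2, 0.3, 0.4]
width: 0.0005
```

Request:
{"op": "carry_out", "data": {
  "targets": [
    [[0, 0, 0, -0.803, -0.938, 0, -1], [0, 0, 0, -0.803, -0.938, 0, -1], [0, 0, 0, -0.803, -0.938, 0, -1], [0, 0, 0, -0.803, -0.938, 0, -1], [0, 0, 0, -0.803, -0.938, 0, -1], [0, 0, 0, -0.803, -0.938, 0, -1], [0, 0, 0, -0.803, -0.938, 0, -1], [0, 0, 0, -0.803, -0.938, 0, -1], [0, 0, 0, -0.803, -0.938, 0, -1], [0, 0, 0, -0.803, -0.938, 0, -1], [0, 0, 0, -0.803, -0.938, 0, -1], [0, 0, 0, -0.803, -0.938, 0, -1], [0, 0, 0, -0.803, -0.938, 0, -1], [0, 0, 0, -0.803, -0.938, 0, -1], [0, 0, 0, -0.803, -0.938, 0, -1], [0, 0, 0, -0.803, -0.938, 0, -1], [0, 0, 0, -0.803, -0.938, 0, -1], [0, 0, 0, -0.803, -0.938, 0, -1], [0, 0, 0, 0, 0, 0, -1]]
  ]
}}

```text
t: 4.75
eef_pos: [0.545, -0.1841, 0.4046]
ee_rot: [-3.141, -0.0, -1.326]
force: [-0.4, -0.5, -0.2]
width: 0.0003
```

```bash
python3 - <<'E'
from h import *
st()
T=arm.camera_model("wrist")["world_from_camera"]
for n in("wrist","side"):
    p,d=arm.grab_frame(n);cv2.imwrite(f"pics/{n}1.png",p[:,:,::-1]);np.save(f"pics/{n}1.npy",d)
np.save("pics/T1.npy",T)
go(cl(0,-.006,.160),.2427-np.pi/2)
for r in arm.landmark_of("wrist","support_center"):print(r)
E
```

```text
{'t': 4.75, 'q': [0.0141, 0.1956, -0.2135, -0.0, -1.1615, 0.2308], 'eef_pos': [0.545, -0.1841, 0.4046], 'ee_rot': [-3.1415, -0.0, -1.3259], 'force': [-0.4396, -0.5238, -0.2219], 'width': 0.0003}
turn [0.002 0.    0.006] shift [ 0.004 -0.007  3.412]
{'point': [194.2, 306.7], 'conf': 0.86}
{'point': [181.7, 392.6], 'conf': 0.62}
{'point': [303.9, 469.4], 'conf': 0.61}
```

View pics/wrist1.png

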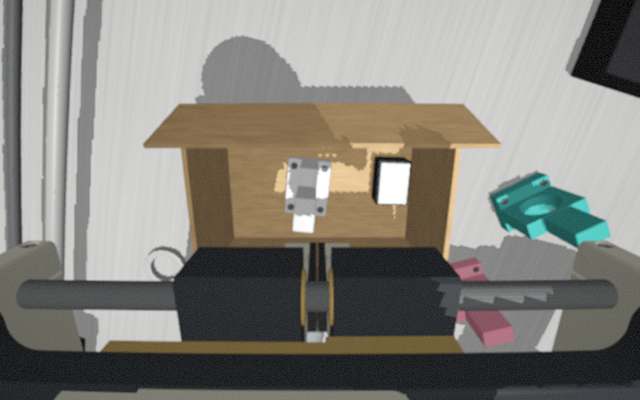

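View pics/side1.png

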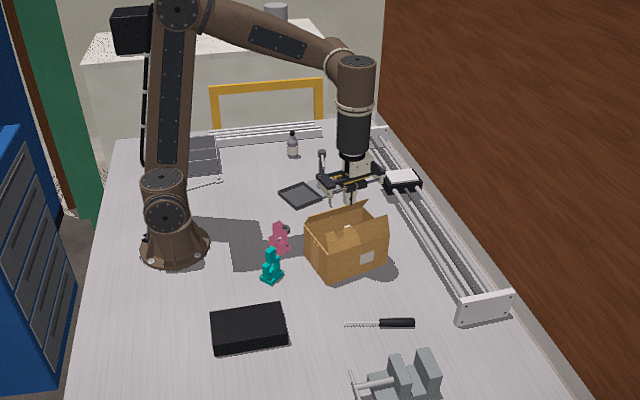

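Request:
{"op": "carry_out", "data": {
  "targets": [
    [[0, 0, 0, 0, 0, 0.85, -1], [0, 0, 0, 0, 0, 0.85, -1], [0, 0, 0, 0, 0, 0.85, -1], [0, 0, 0, 0, 0, 0.85, -1], [0, 0, 0, 0, 0, 0, -1], [0, 0, 0, -0.46, 0, 0, -1], [0, 0, 0, -0.46, 0, 0, -1], [0, 0, 0, -0.46, 0, 0, -1], [0, 0, 0, -0.46, 0, 0, -1], [0, 0, 0, -0.46, 0, 0, -1], [0, 0, 0, -0.46, 0, 0, -1], [0, 0, 0, -0.46, 0, 0, -1], [0, 0, 0, -0.46, 0, 0, -1], [0, 0, 0, -0.46, 0, 0, -1], [0, 0, 0, -0.46, 0, 0, -1], [0, 0, 0, 0, 0, 0, -1]]
  ]
}}

```text
t: 6.9
eef_pos: [0.5162, -0.073, 0.3197]
ee_rot: [-3.141, 0.0, -1.327]
force: [0.3, 0.3, 0.7]
width: 0.0005
```

```bash
python3 - <<'E'
from h import *
st()
for n in("top",):
    p,d=arm.grab_frame(n);cv2.imwrite(f"pics/{n}2.png",cv2.resize(p[120:260,280:440,::-1],None,fx=4,fy=4))
p,d=arm.grab_frame("side");cv2.imwrite(f"pics/side2.png",cv2.resize(p[120:300,260:440,::-1],None,fx=3.3,fy=3.3))
E
```

```text
{'t': 6.9, 'q': [0.2361, 0.1814, -0.4425, -0.0004, -0.9468, 0.0079], 'eef_pos': [0.5162, -0.073, 0.3197], 'ee_rot': [-3.1415, 0.0003, -1.327], 'force': [0.3193, 0.3198, 0.7456], 'width': 0.0005}
```

View pics/side2.png

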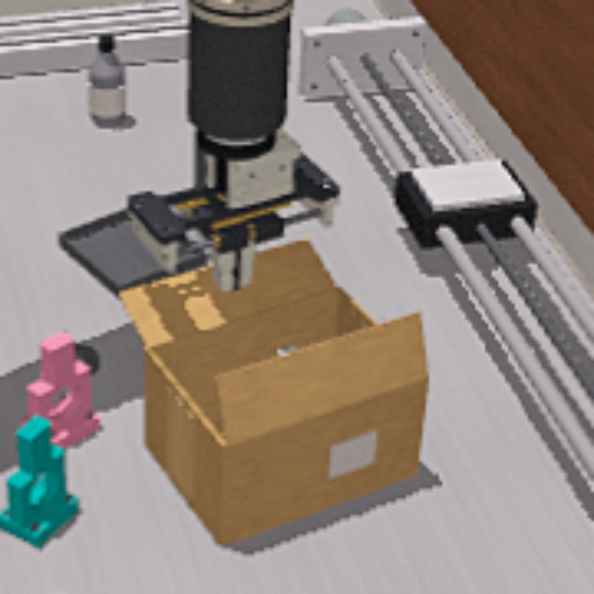

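Request:
{"op": "carry_out", "data": {
  "targets": [
    [[0, 0, 0, 0.9, 0, 0, -1], [0, 0, 0, 0.9, 0, 0, -1], [0, 0, 0, 0.9, 0, 0, -1], [0, 0, 0, 0.9, 0, 0, -1], [0, 0, 0, 0.9, 0, 0, -1], [0, 0, 0, 0.43, 0, 0, -1], [0, 0, 0, 0.43, 0, 0, -1], [0, 0, 0, 0.43, 0, 0, -1], [0, 0, 0, 0.43, 0, 0, -1], [0, 0, 0, 0.43, 0, 0, -1], [0, 0, 0, 0.43, 0, 0, -1], [0, 0, 0, 0.43, 0, 0, -1], [0, 0, 0, 0.43, 0, 0, -1], [0, 0, 0, 0.43, 0, 0, -1], [0, 0, 0, 0.43, 0, 0, -1], [0, 0, 0, 0, 0, 0, -1]]
  ]
}}

```text
t: 9.0
eef_pos: [0.5694, -0.2884, 0.3196]
ee_rot: [-3.142, -0.0, -1.329]
force: [0.9, 1.0, -0.7]
width: 0.0006
```

Request:
{"op": "carry_out", "data": {
  "targets": [
    [[0, 0, 0, -0.5, 0, -0.9, -1], [0, 0, 0, -0.5, 0, -0.9, -1], [0, 0, 0, -0.5, 0, -0.9, -1], [0, 0, 0, -0.5, 0, -0.9, -1], [0, 0, 0, 0, 0, 0, -1]]
  ]
}}

```text
t: 9.62
eef_pos: [0.5574, -0.2383, 0.4121]
ee_rot: [-3.138, -0.002, -1.327]
force: [0.5, -0.1, -0.7]
width: 0.0005
```

```bash
python3 - <<'E'
from h import *
st()
p,d=arm.grab_frame("side");cv2.imwrite(f"pics/side3.png",cv2.resize(p[120:300,260:440,::-1],None,fx=3.3,fy=3.3))
T=arm.camera_model("wrist")["world_from_camera"]
p,d=arm.grab_frame("wrist");cv2.imwrite(f"pics/wrist3.png",p[:,:,::-1]);np.save("pics/wrist3.npy",d);np.save("pics/T3.npy",T)
E
```

```text
{'t': 9.625, 'q': [-0.0819, 0.2405, -0.1376, 0.0005, -1.1885, 0.3256], 'eef_pos': [0.5574, -0.2383, 0.4121], 'ee_rot': [-3.1378, -0.0018, -1.3269], 'force': [0.4598, -0.0862, -0.7468], 'width': 0.0005}
```

View pics/side3.png

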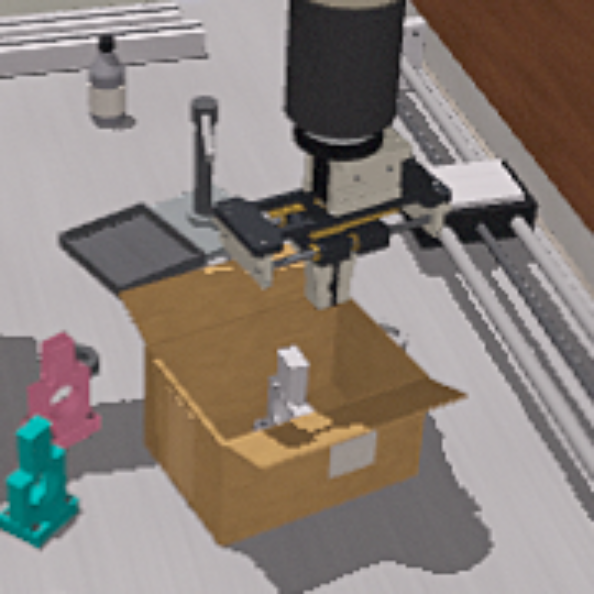

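View pics/wrist3.png

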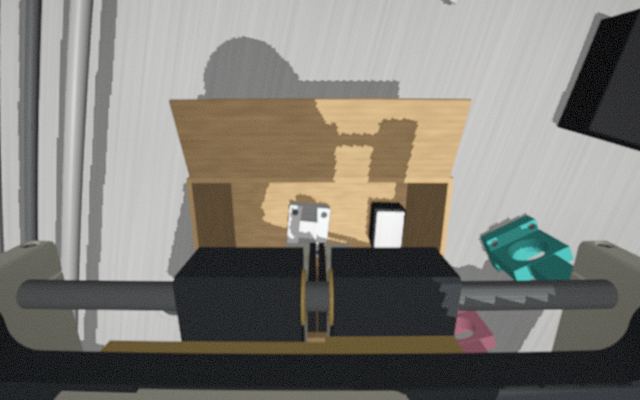

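```bash
python3 - <<'E'
from h import *
c=go([.568,.265,.285],-1.747)
E
```

```text
turn [-3.000e-03  1.000e-03  3.003e+00] shift [-19.913   3.1    -1.386]
```

Request:
{"op": "carry_out", "data": {
  "targets": [
    [[0, 0, 0.75, 0, 0, -0.35, -1], [0, 0, 0.75, 0, 0, -0.35, -1], [0, 0, 0.75, 0, 0, -0.35, -1], [0, 0, 0.75, 0, 0, -0.34, -1]]
  ]
}}

```text
t: 10.22
eef_pos: [0.5571, -0.2392, 0.4433]
ee_rot: [3.14, -0.0, -1.751]
force: [0.7, 0.0, -0.6]
width: 0.0007
```

Request:
{"op": "carry_out", "data": {
  "targets": [
    [[0, 0, 0, -1, 0.155, 0, -0.1], [0, 0, 0, -1, 0.155, 0, -0.1], [0, 0, 0, -1, 0.155, 0, -0.1], [0, 0, 0, -1, 0.155, 0, -0.1], [0, 0, 0, -1, 0.155, 0, -0.1], [0, 0, 0, -1, 0.155, 0, -0.1], [0, 0, 0, -1, 0.155, 0, -0.1], [0, 0, 0, -1, 0.155, 0, -0.1], [0, 0, 0, -1, 0.155, 0, -0.1], [0, 0, 0, -1, 0.155, 0, -0.1], [0, 0, 0, -1, 0.155, 0, -0.1], [0, 0, 0, -1, 0.155, 0, -0.1], [0, 0, 0, -1, 0.155, 0, -0.1], [0, 0, 0, -1, 0.155, 0, -0.1], [0, 0, 0, -1, 0.155, 0, -0.1], [0, 0, 0, -1, 0.155, 0, -0.1], [0, 0, 0, -1, 0.155, 0, -0.1], [0, 0, 0, -1, 0.155, 0, -0.1], [0, 0, 0, -1, 0.155, 0, -0.1], [0, 0, 0, -0.9, 0.155, 0, -0.1]]
  ]
}}

```text
t: 12.72
eef_pos: [0.5681, 0.2663, 0.4443]
ee_rot: [3.142, -0.0, -1.747]
force: [0.2, 0.7, -0.2]
width: 0.0395
```

Request:
{"op": "carry_out", "data": {
  "targets": [
    [[0, 0, 0, 0, 0, 0, -0.1], [0, 0, 0, 0, 0, 0, -0.1]]
  ]
}}

```text
t: 12.98
eef_pos: [0.568, 0.2647, 0.4443]
ee_rot: [3.141, -0.0, -1.747]
force: [-0.1, -0.4, -0.3]
width: 0.0392
```

```bash
python3 - <<'E'
from h import *
st()
T=arm.camera_model("wrist")["world_from_camera"]
p,d=arm.grab_frame("wrist");cv2.imwrite(f"pics/wrist4.png",p[:,:,::-1]);np.save("pics/wrist4.npy",d);np.save("pics/T4.npy",T)
p,d=arm.grab_frame("top");cv2.imwrite(f"pics/top4.png",p[:,:,::-1]);np.save("pics/top4.npy",d)
for q in("hook_seat","stand"):
  print(q,arm.landmark_of("wrist",q))
E
```

```text
{'t': 12.975, 'q': [0.7471, 0.2581, -0.0402, 0.0, -1.2729, -0.9229], 'eef_pos': [0.568, 0.2647, 0.4443], 'ee_rot': [3.1414, -0.0003, -1.7466], 'force': [-0.1405, -0.3909, -0.3439], 'width': 0.0392}
hook_seat []
stand [{'point': [145.6, 314.3], 'conf': 0.95}]
```

View pics/wrist4.png

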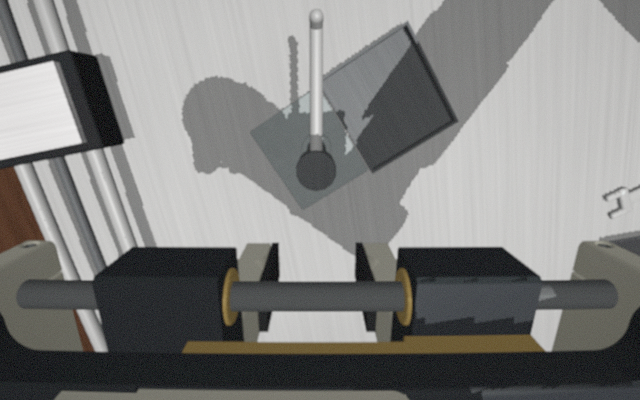

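View pics/top4.png

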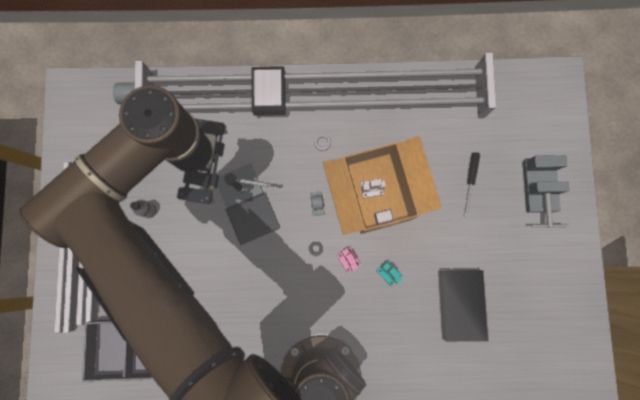

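```bash
python3 - <<'E'
from fit import *
head=w("wrist",(171,316),z=.172);tip=w("wrist",(14,316.5),z=.175);a1=w("wrist",(40,316.5),z=.165);a2=w("wrist",(130,315),z=.165)
print("head",P(head),"tip",P(tip),np.linalg.norm((tip-head)[:2]), [P(x) for x in (a1,a2)])
e=tip-head;print("hook dir",np.arctan2(e[1],e[0]),np.arctan2(*(a1-a2)[1::-1]))
A,B,D=[w("wrist",rc,z=.018) for rc in((25,407),(120,457),(172,373))]
print([P(x) for x in(A,B,D)],np.linalg.norm(A-B),np.linalg.norm(B-D))
v=D-B;print("yaw from side",np.arctan2(v[1],v[0]));v=A-B;print("from end",np.arctan2(v[1],v[0])+np.pi/2)
C=cloud("top",np.load("pics/top4.npy"));X=C.reshape(-1,3)
m=(X[:,0]>.4)&(X[:,0]<.7)&(X[:,1]>-.36)&(X[:,1]<-.01)&(X[:,2]>.012)&(X[:,2]<.22);Y=X[m]
p0=[.543,-.18,.243,2.7,2.7]
L=loc(Y,*p0[:3]);k=~((np.abs(L[:,0])<.098)&(np.abs(L[:,1])<.05)&(L[:,2]<.13));Z=Y[k]
r=least_squares(lambda p:carton_sd(Z,p),p0,loss="soft_l1",f_scale=.003,diff_step=1e-4);p=r.x;print("carton",P(p))
L=loc(Y,*p[:3]);k=(np.abs(L[:,0])<.098)&(np.abs(L[:,1])<.065)&(carton_sd(Y,p)>.008)
S=Y[k];sp=S[L[k][:,0]>-.055]
r2=least_squares(lambda q:supp_sd(sp,[q[0],q[1],q[2],.004]),[.553,-.169,.16],loss="soft_l1",f_scale=.003,diff_step=1e-4);print("supp",P(r2.x),len(sp))
g=sp[sp[:,2]>.108];print(len(g),P(g.mean(0)),cv2.minAreaRect((g[:,:2]*1000).astype(np.float32)))
# wrist depth check of head
d=np.load("pics/wrist4.npy");Cw=cloud("wrist",d,np.load("pics/T4.npy"));print("head depth",P(Cw[171,316]),"bar",P(Cw[80,316]),"tray",P(Cw[90,370]))
E
```

```text
head [0.564, 0.2353, 0.172] tip [0.5445, 0.1285, 0.175] 0.10853991170883848 [[0.5471, 0.1428, 0.165], [0.5594, 0.2051, 0.165]]
hook dir -1.751086749975669 -1.765626907895433
[[0.4406, 0.1195, 0.018], [0.392, 0.2329, 0.018], [0.4999, 0.2783, 0.018]] 0.12334462780770496 0.11699223961574536
yaw from side 0.39828831712975993
from end 0.4046876798883994
carton [0.5423, -0.1797, 0.2445, 2.7937, 2.7777]
supp [0.5529, -0.1681, 0.155] 370
75 [0.5513, -0.1678, 0.1198] ((551.7344360351562, -168.15150451660156), (17.91292953491211, 30.62633514404297), 8.918366432189941)
head depth [0.5638, 0.236, 0.1715] bar [0.5521, 0.17, 0.1626] tray [0.4877, 0.1813, 0.0002]
```

```bash
python3 - <<'E'
from h import *
a=-1.752
go([.5635+.075*np.cos(a),.2355+.075*np.sin(a),.160],a)
E
```

```text
turn [-0.001  0.001  0.032] shift [ 4.152 -0.024  5.012]
```

Request:
{"op": "carry_out", "data": {
  "targets": [
    [[0, 0, 0, 0.83, 0, 0, -0.1], [0, 0, 0.03, 0.83, -0.02, 0, -0.1], [0, 0, 0, 0.83, 0, 0, -0.1], [0, 0, 0, 0.83, 0, 0, -0.1], [0, 0, 0, 0.83, 0, 0, -0.1], [0, 0, 0, 0, 0, 0, -0.1], [0, 0, 0, 0, 0, 0.835, -0.1], [0, 0, 0, 0, 0, 0.835, -0.1], [0, 0, 0, 0, 0, 0.835, -0.1], [0, 0, 0, 0, 0, 0.835, -0.1], [0, 0, 0, 0, 0, 0.835, -0.1], [0, 0, 0, 0, 0, 0.835, -0.1], [0, 0, 0, 0, 0, 0, -0.65], [0, 0, 0, 0, 0, 0, -0.65], [0, 0, 0, 0, 0, 0, -0.65]]
  ],
  "squeeze": 8
}}

```text
t: 15.05
eef_pos: [0.5504, 0.1625, 0.3202]
ee_rot: [-3.14, 0.001, -1.751]
force: [-0.2, -0.9, 0.5]
width: 0.0175
```

```bash
python3 - <<'E'
from h import *
st()
p,d=arm.grab_frame("wrist");cv2.imwrite(f"pics/wrist5.png",p[:,:,::-1])
E
```

```text
{'t': 15.05, 'q': [0.6279, 0.2631, -0.3312, 0.0002, -0.9748, -0.8081], 'eef_pos': [0.5504, 0.1625, 0.3202], 'ee_rot': [-3.1403, 0.0011, -1.7509], 'force': [-0.1765, -0.9098, 0.4834], 'width': 0.0175}
```

View pics/wrist5.png

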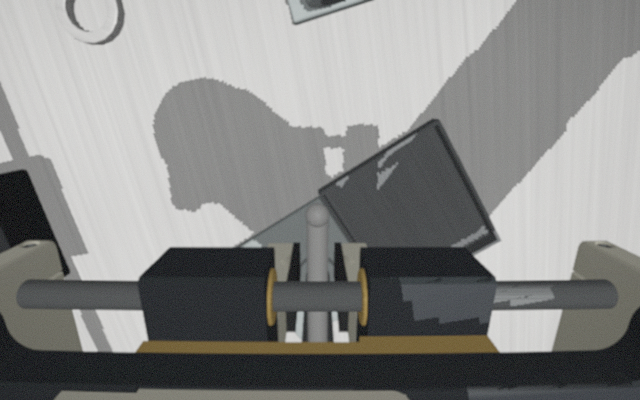

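Request:
{"op": "carry_out", "data": {
  "targets": [
    [[0, 0, 0.443, 0, 0, 0, -0.65], [0, 0, 0, 0, 0.371, 0, -0.65], [0, 0, 0.886, 0, 0, 0, -0.65], [0, 0, 0, 0, 0.371, 0, -0.65], [0, 0, 0.886, 0, 0, 0, -0.65], [0, 0, 0, 0, 0.371, 0, -0.65], [0, 0, 0.886, 0, 0, 0, -0.65], [0, 0, 0, 0, 0.371, 0, -0.65], [0, 0, 0.886, 0, 0, 0, -0.65], [0, 0, 0, 0, 0.371, 0, -0.65], [0, 0, 0.886, 0, 0, 0, -0.65], [0, 0, 0, 0, 0.371, 0, -0.65], [0, 0, 0.886, 0, 0, 0, -0.65], [0, 0, 0, 0, 0.371, 0, -0.65], [0, 0, 0.886, 0, 0, 0, -0.65], [0, 0, 0, 0, 0.371, 0, -0.65], [0, 0, 0.443, 0, 0, 0, -0.65], [0, 0, 0, 0, 0, 0, -1], [0, 0, 0, 0, 0, 0, -1], [0, 0, 0, 0, 0, 0, -1]]
  ],
  "squeeze": 10
}}

```text
t: 17.6
eef_pos: [0.4942, 0.207, 0.3191]
ee_rot: [3.141, -0.0, -2.739]
force: [-3.3, -0.0, 1.2]
width: 0.0098
```

```bash
python3 - <<'E'
from h import *
st()
a=-2.742
print(.5635+.075*np.cos(a),.2355+.075*np.sin(a))
go([.5635+.075*np.cos(a),.2355+.075*np.sin(a),.160],a)
p,d=arm.grab_frame("wrist");cv2.imwrite(f"pics/wrist6.png",p[:,:,::-1])
E
```

```text
{'t': 17.6, 'q': [0.7626, 0.2053, -0.4128, -0.0005, -0.953, -1.9303], 'eef_pos': [0.4942, 0.207, 0.3191], 'ee_rot': [3.1413, -0.0004, -2.7389], 'force': [-3.3068, -0.0082, 1.2222], 'width': 0.0098}
0.4944085340690518 0.2063217660659076
turn [ 0.002 -0.003  0.022] shift [ 0.003 -0.029 -0.009]
```

View pics/wrist6.png

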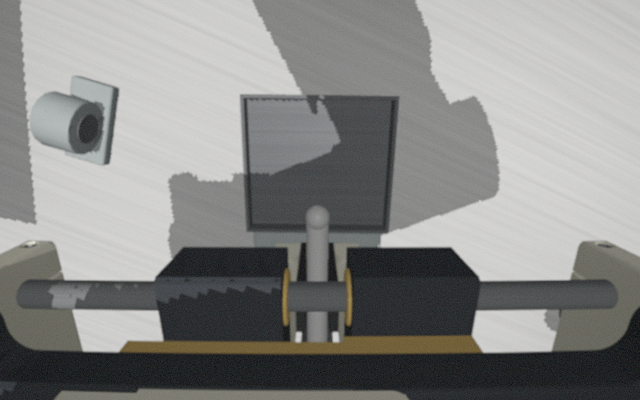

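```bash
python3 - <<'E'
from h import *
s=arm.get_state();p=np.array(s["eef_pos"]);r=R.from_euler("xyz",s["ee_rot"])
p=p+[0,0,.11]
y=.157-np.pi/2;tx=np.array([np.cos(y),np.sin(y),0])
c=go(np.array([.5525,-.1684,.27])-.09*tx,y,(p,r))
E
```

```text
turn [ 4.000e-03 -1.000e-03 -9.494e+00] shift [ 1.1594e+01  4.5000e-02 -9.0000e-03]
```

Request:
{"op": "carry_out", "data": {
  "targets": [
    [[0, 0, 0, 0, 0, 0, -0.2], [0, 0, 0, 0, 0, 0, -0.2], [0, 0, 0, 0, 0, 0, -0.2], [0, 0, 0, 0, 0, -0.88, -0.2], [0, 0, 0, 0, 0, -0.88, -0.2], [0, 0, 0, 0, 0, -0.88, -0.2], [0, 0, 0, 0, 0, -0.88, -0.2], [0, 0, 0, 0, 0, -0.88, -0.2], [0, 0, 0, 0, 0, 0, -0.2]]
  ]
}}

```text
t: 18.77
eef_pos: [0.4949, 0.207, 0.431]
ee_rot: [3.141, 0.003, -2.741]
force: [0.2, -0.6, 1.3]
width: 0.0348
```

```bash
python3 - <<'E'
from h import *
st()
p,d=arm.grab_frame("wrist");cv2.imwrite(f"pics/wrist7.png",p[:,:,::-1])
E
```

```text
{'t': 18.775, 'q': [0.7619, 0.112, -0.2537, 0.0006, -1.2015, -1.9319], 'eef_pos': [0.4949, 0.207, 0.431], 'ee_rot': [3.1408, 0.0035, -2.7406], 'force': [0.172, -0.5835, 1.2817], 'width': 0.0348}
```

Request:
{"op": "carry_out", "data": {
  "targets": [
    [[0, 0, -0.949, 0, 0, 0, 0.1], [0, 0, -0.949, 0, 0, 0, 0.1], [0, 0, -0.949, 0, 0, 0, 0.1], [0, 0, -0.949, 0, 0, 0, 0.1], [0, 0, -0.949, 0, 0, 0, 0.1], [0, 0, -0.949, 0, 0, 0, 0.1], [0, 0, -0.949, 0, 0, 0, 0.1], [0, 0, -0.949, 0, 0, 0, 0.1], [0, 0, -0.949, 0, 0, 0, 0.1], [0, 0, -0.953, 0, 0, 0, 0.1]]
  ]
}}

```text
t: 20.08
eef_pos: [0.4944, 0.2067, 0.428]
ee_rot: [3.14, -0.001, -1.411]
force: [0.3, -0.3, 0.4]
width: 0.0483
```

Request:
{"op": "carry_out", "data": {
  "targets": [
    [[0, 0, 0, 0.966, 0, 0, 0.1], [0, 0, 0, 0.966, 0, 0, 0.1], [0, 0, 0, 0.966, 0, 0, 0.1], [0, 0, 0, 0.966, 0, 0, 0.1], [0, 0, 0, 0.966, 0, 0, 0.1], [0, 0, 0, 0.966, 0, 0, 0.1], [0, 0, 0, 0.966, 0, 0, 0.1], [0, 0, 0, 0.966, 0, 0, 0.1], [0, 0, 0, 0.966, 0, 0, 0.1], [0, 0, 0, 0.966, 0, 0, 0.1], [0, 0, 0, 0.966, 0, 0, 0.1], [0, 0, 0, 0.966, 0, 0, 0.1], [0, 0, 0, 0, 0, 0, 0.1], [0, 0, 0, 0, 0, 0, 0.1]]
  ]
}}

```text
t: 21.82
eef_pos: [0.5393, -0.0793, 0.4284]
ee_rot: [3.14, 0.0, -1.416]
force: [0.7, -0.4, 0.2]
width: 0.0482
```

```bash
python3 - <<'E'
from fit import *
st()
T=np.array(arm.camera_model("wrist")["world_from_camera"])
p,d=arm.grab_frame("wrist");cv2.imwrite(f"pics/wrist8.png",p[:,:,::-1])
C=cloud("wrist",d,T);X=C.reshape(-1,3)
L=loc(X,.5423,-.1797,.2445);k=(L[:,0]>-.05)&(L[:,0]<.09)&(np.abs(L[:,1])<.06)&(L[:,2]>.012)&(L[:,2]<.13);sp=X[k];print(len(sp))
r2=least_squares(lambda q:supp_sd(sp,[q[0],q[1],q[2],.004]),[.553,-.169,.16],loss="soft_l1",f_scale=.003,diff_step=1e-4);print("supp",P(r2.x),np.median(np.abs(r2.fun)))
g=sp[sp[:,2]>.112];print(len(g),P(g.mean(0)),cv2.minAreaRect((g[:,:2]*1000).astype(np.float32)))
p,d=arm.grab_frame("top");cv2.imwrite("pics/top8.png",cv2.resize(p[155:255,205:300,::-1],None,fx=6,fy=6,interpolation=cv2.INTER_CUBIC));cv2.imwrite("pics/top8f.png",p[:,:,::-1])
E
```

```text
{'t': 21.825, 'q': [0.2135, 0.13, -0.2383, -0.0003, -1.2036, -0.0582], 'eef_pos': [0.5393, -0.0793, 0.4284], 'ee_rot': [3.1405, 0.0002, -1.4156], 'force': [0.6759, -0.4344, 0.169], 'width': 0.0482}
2763
supp [0.5537, -0.1692, 0.168] 0.000904080249149293
801 [0.5532, -0.1703, 0.1189] ((553.3339233398438, -170.15951538085938), (17.78990936279297, 29.716716766357422), 7.369505882263184)
```

View pics/wrist7.png

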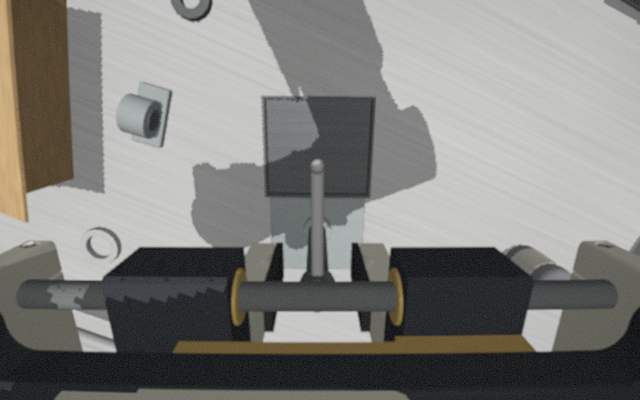

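View pics/wrist8.png

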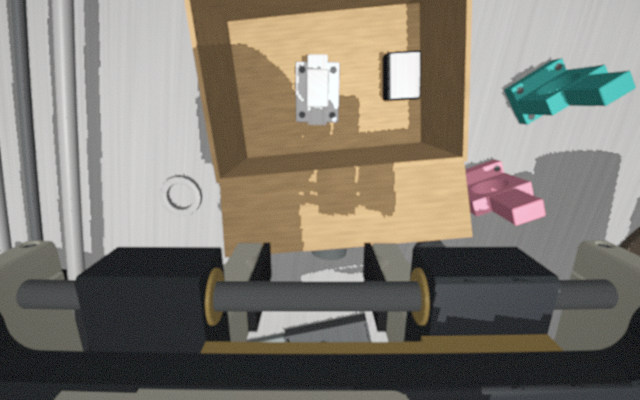

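View pics/top8.png

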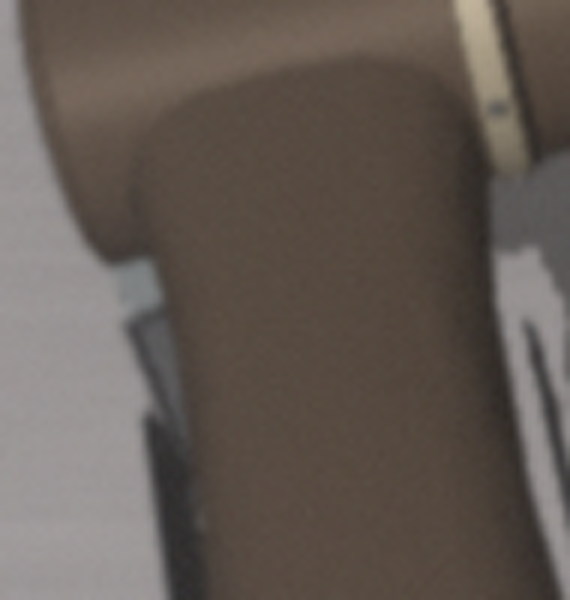

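```bash
python3 - <<'E'
from h import *
go([.5532,-.1692,.101],.157-np.pi/2)
E
```

```text
turn [ 0.003  0.001 -0.006] shift [3.653 0.017 6.742]
```

Above the lug, straight down, then close.

Request:
{"op": "carry_out", "data": {
  "targets": [
    [[0, 0, 0, 0.913, 0, 0, 0.1], [0, 0, 0, 0.913, 0, 0, 0.1], [0, 0, 0, 0.913, 0, 0, 0.1], [0, 0, 0, 0.913, 0.02, 0, 0.1], [0, 0, 0, 0, 0, 0, 0.1], [0, 0, 0, 0, 0, 0.84, 0.1], [0, 0, 0, 0, 0, 0.84, 0.1], [0, 0, 0, 0, 0, 0.84, 0.1], [0, 0, 0, 0, 0, 0.84, 0.1], [0, 0, 0, 0, 0, 0.84, 0.1], [0, 0, 0, 0, 0, 0.84, 0.1], [0, 0, 0, 0, 0, 0.85, 0.1], [0, 0, 0, 0, 0, 0.85, 0.1], [0, 0, 0, 0, 0, 0, 0.1], [0, 0, 0, 0, 0, 0, -1], [0, 0, 0, 0, 0, 0, -1], [0, 0, 0, 0, 0, 0, -1], [0, 0, 0, 0, 0, 0, -1], [0, 0, 0, 0, 0, 0, -1]]
  ],
  "squeeze": 35
}}

```text
t: 24.3
eef_pos: [0.5532, -0.1698, 0.2612]
ee_rot: [-3.141, -0.0, -1.415]
force: [-0.5, 2.3, 4.3]
width: 0.0177
```

```bash
python3 - <<'E'
from h import *
st()
p,d=arm.grab_frame("wrist");cv2.imwrite(f"pics/wrist9.png",p[:,:,::-1])
E
```

```text
{'t': 24.3, 'q': [0.0401, 0.3345, -0.3863, 0.0001, -0.8493, 0.1155], 'eef_pos': [0.5532, -0.1698, 0.2612], 'ee_rot': [-3.1409, -0.0001, -1.4152], 'force': [-0.5037, 2.3365, 4.2515], 'width': 0.0177}
```

View pics/wrist9.png

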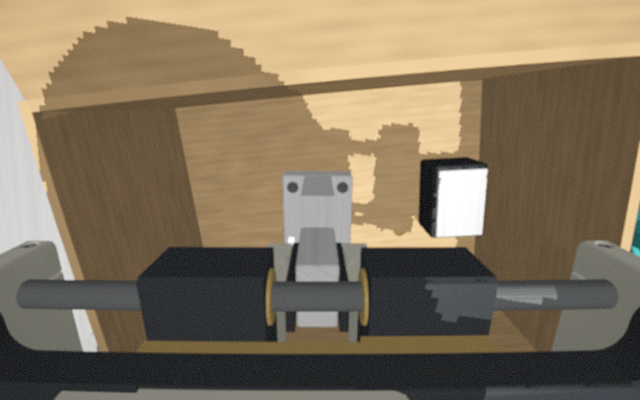

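Request:
{"op": "carry_out", "data": {
  "targets": [
    [[0, 0, 0, 0, 0, -0.3, -1], [0, 0, 0, 0, 0, -0.6, -1], [0, 0, 0, 0, 0, -0.7, -1], [0, 0, 0, 0, 0, -0.7, -1], [0, 0, 0, 0, 0, -0.7, -1], [0, 0, 0, 0, 0, -0.7, -1], [0, 0, 0, 0, 0, -0.7, -1], [0, 0, 0, 0, 0, -0.7, -1], [0, 0, 0, 0, 0, -0.7, -1], [0, 0, 0, 0, 0, -0.7, -1], [0, 0, 0, 0, 0, -0.7, -1], [0, 0, 0, 0, 0, -0.7, -1], [0, 0, 0, 0, 0, 0, -1], [0, 0, -0.44, 0, 0, 0, -1], [0, 0, -0.44, 0, 0, 0, -1], [0, 0, -0.44, 0, 0, 0, -1], [0, 0, -0.44, 0, 0, 0, -1], [0, 0, 0, 0, 0, 0, -1]]
  ]
}}

```text
t: 26.6
eef_pos: [0.5528, -0.1697, 0.4575]
ee_rot: [3.141, 0.001, -1.17]
force: [0.8, 0.2, -2.8]
width: 0.0178
```

```bash
python3 - <<'E'
from h import *
st()
a=.40-np.pi
go([.5635+.155*np.cos(a),.2355+.155*np.sin(a),.300],.40-np.pi/2)
p,d=arm.grab_frame("wrist");cv2.imwrite(f"pics/wrist10.png",p[:,:,::-1])
p,d=arm.grab_frame("side");cv2.imwrite(f"pics/side10.png",p[:,:,::-1])
E
```

```text
{'t': 26.6, 'q': [0.0401, 0.1705, -0.1232, -0.0004, -1.2782, 0.3608], 'eef_pos': [0.5528, -0.1697, 0.4575], 'ee_rot': [3.1407, 0.0007, -1.17], 'force': [0.7973, 0.2085, -2.7705], 'width': 0.0178}
turn [0.006 0.005 0.006] shift [-14.762  -0.505  -0.074]
```

View pics/side10.png

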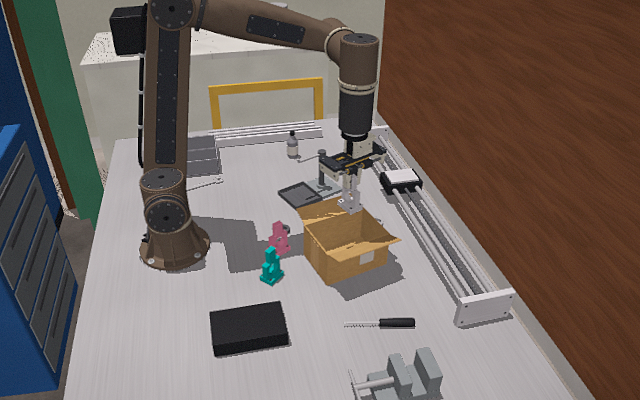

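View pics/wrist10.png

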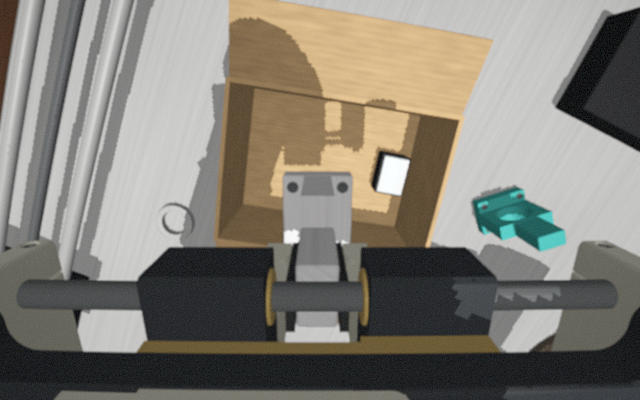

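Request:
{"op": "carry_out", "data": {
  "targets": [
    [[0, 0, 0, -0.5, -0.03, 0, -1], [0, 0, 0, -0.9, -0.03, 0, -1], [0, 0, 0, -0.9, -0.03, 0, -1], [0, 0, 0, -0.9, -0.03, 0, -1], [0, 0, 0, -0.9, -0.03, 0, -1], [0, 0, 0, -0.9, -0.03, 0, -1], [0, 0, 0, -0.9, -0.03, 0, -1], [0, 0, 0, -0.9, -0.03, 0, -1], [0, 0, 0, -0.9, -0.03, 0, -1], [0, 0, 0, -0.9, -0.03, 0, -1], [0, 0, 0, -0.9, -0.03, 0, -1], [0, 0, 0, -0.9, -0.03, 0, -1], [0, 0, 0, -0.9, -0.03, 0, -1], [0, 0, 0, -0.9, -0.03, 0, -1], [0, 0, 0, -0.9, -0.03, 0, -1], [0, 0, 0, -0.9, -0.03, 0, -1], [0, 0, 0, -0.76, -0.03, 0, -1], [0, 0, 0, 0, 0, 0, -1]]
  ]
}}

```text
t: 28.95
eef_pos: [0.4199, 0.1758, 0.4582]
ee_rot: [-3.141, 0.0, -1.168]
force: [0.7, 0.4, -3.6]
width: 0.0179
```

```bash
python3 - <<'E'
from h import *
st()
a=.40-np.pi
for r,z in((.155,.219),(.066,.219),(.066,.1995)):
  go([.5635+r*np.cos(a),.2355+r*np.sin(a),z],.40-np.pi/2)
p,d=arm.grab_frame("wrist");cv2.imwrite(f"pics/wrist11.png",p[:,:,::-1])
p,d=arm.grab_frame("side");cv2.imwrite(f"pics/side11.png",cv2.resize(p[100:240,240:420,::-1],None,fx=4,fy=4))
p,d=arm.grab_frame("top");cv2.imwrite(f"pics/top11.png",cv2.resize(p[130:280,170:370,::-1],None,fx=4,fy=4))
E
```

```text
{'t': 28.95, 'q': [0.8313, -0.0477, -0.3579, -0.0003, -1.2602, -0.4285], 'eef_pos': [0.4199, 0.1758, 0.4582], 'ee_rot': [-3.1413, 0.0004, -1.168], 'force': [0.6566, 0.3611, -3.6438], 'width': 0.0179}
turn [-0.002  0.003  0.02 ] shift [ 0.038 -0.021  3.197]
turn [-0.002  0.003  0.02 ] shift [ 0.038 -3.581  3.197]
turn [-0.002  0.003  0.02 ] shift [ 0.038 -3.581  3.977]
```

View pics/side11.png

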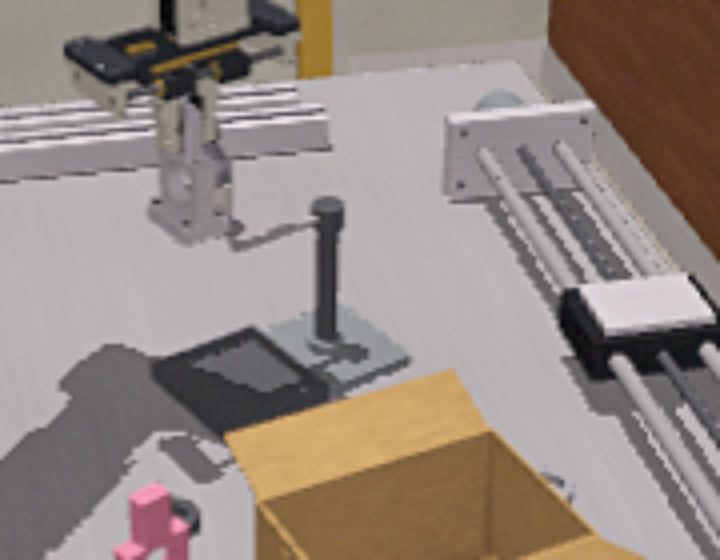

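View pics/top11.png

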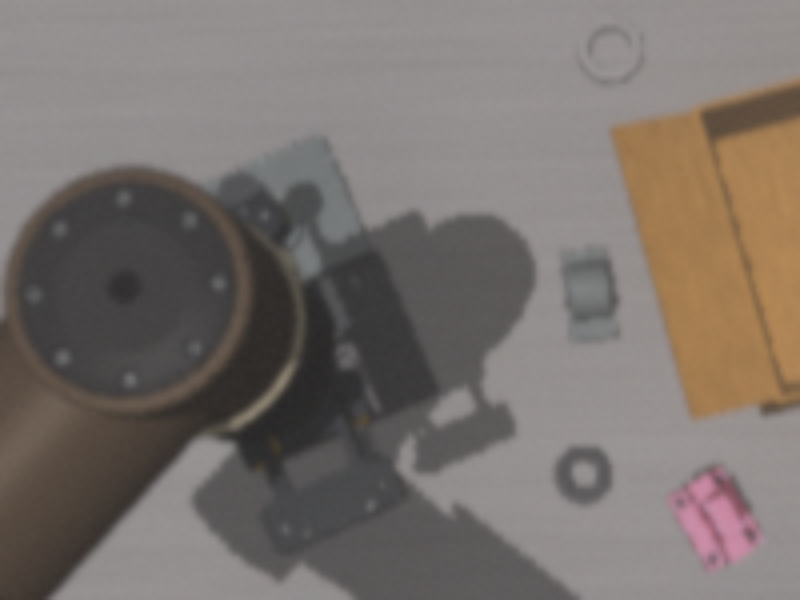

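View pics/wrist11.png

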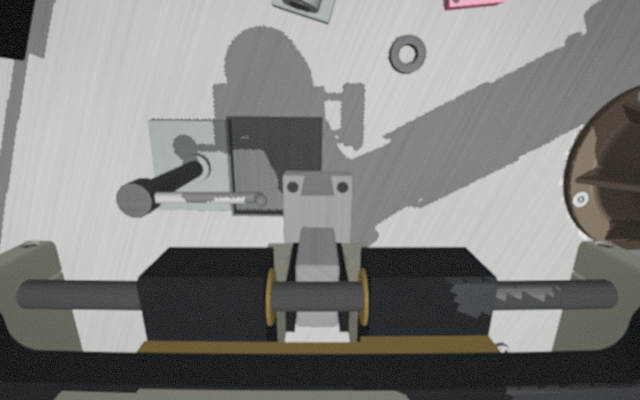

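```bash
python3 - <<'E'
from h import *
h=w("wrist",(198,135),z=.172);t=w("wrist",(199.5,262),z=.173);m=w("wrist",(198.3,180),z=.165);n=w("wrist",(199,240),z=.165)
for x in(h,t,m,n):print(P(x))
print(np.arctan2(*(t-h)[1::-1])+np.pi,np.arctan2(*(n-m)[1::-1])+np.pi)
E
```

```text
[0.563, 0.2312, 0.172]
[0.4636, 0.1901, 0.173]
[0.5296, 0.2194, 0.165]
[0.4816, 0.1997, 0.165]
0.39188128377584697 0.3893826818910626
```

Request:
{"op": "carry_out", "data": {
  "targets": [
    [[0, 0, 0, 0.04, -0.02, 0.4, -1], [0, 0, 0, 0, 0, 0.5, -1], [0, 0, 0, 0, 0, 0.5, -1], [0, 0, 0, 0, 0, 0.5, -1], [0, 0, 0, 0, 0, 0.5, -1], [0, 0, 0, 0, 0, 0.5, -1], [0, 0, 0, 0, 0, 0.3, -1], [0, 0, 0, 0, 0, 0, -1]]
  ]
}}

```text
t: 30.1
eef_pos: [0.4215, 0.1742, 0.3776]
ee_rot: [3.141, -0.0, -1.169]
force: [-1.0, -0.6, -2.9]
width: 0.0177
```

```bash
python3 - <<'E'
from h import *
st()
a=.40-np.pi
for r,z in((.155,.219),(.066,.219),(.066,.1995)):
  go([.5635+r*np.cos(a),.2355+r*np.sin(a),z],.40-np.pi/2)
p,d=arm.grab_frame("side");cv2.imwrite(f"pics/side12.png",cv2.resize(p[120:200,260:360,::-1],None,fx=7,fy=7,interpolation=cv2.INTER_CUBIC))
B=[.5635+.155*np.cos(a),.2355+.155*np.sin(a),.165]
pr=(proj("side",[B,[.4584,.191,.175],[.4584,.191,.155]])-[120,260])*7;print(pr)
E
```

```text
{'t': 30.1, 'q': [0.826, 0.0123, -0.489, 0.0, -1.0706, -0.4246], 'eef_pos': [0.4215, 0.1742, 0.3776], 'ee_rot': [3.1406, -0.0005, -1.1694], 'force': [-1.0432, -0.5698, -2.8852], 'width': 0.0177}
turn [ 0.007 -0.003  0.01 ] shift [-0.047  0.012 -0.027]
turn [ 0.007 -0.003  0.01 ] shift [-0.047 -3.548 -0.027]
turn [ 0.007 -0.003  0.01 ] shift [-0.047 -3.548  0.753]
[[314.45871124 188.67950373]
 [274.500838   254.25913646]
 [307.59837373 254.74088963]]
```

View pics/side12.png

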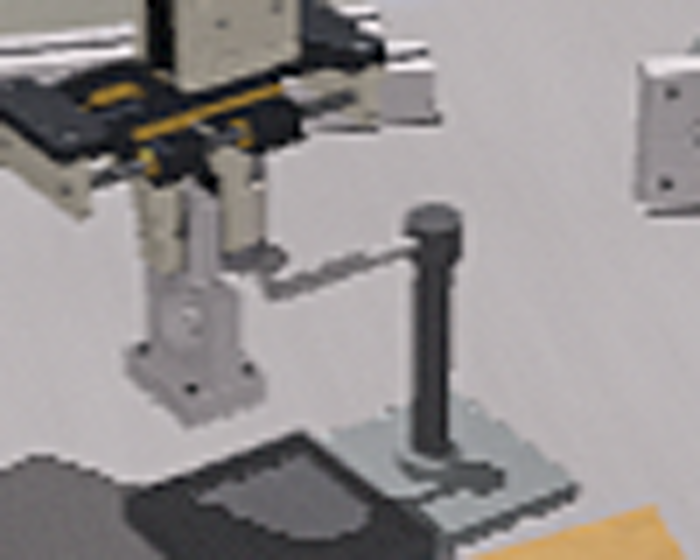

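Request:
{"op": "carry_out", "data": {
  "targets": [
    [[0, 0, 0, -0.04, -0.3, 0, -1], [0, 0, 0, 0, -0.3, 0, -1], [0, 0, 0, 0, -0.3, 0, -1], [0, 0, 0, 0, -0.3, 0, -1], [0, 0, 0, 0, -0.3, 0, -1], [0, 0, 0, 0, -0.3, 0, -1], [0, 0, 0, 0, 0, 0, -1]]
  ]
}}

```text
t: 31.02
eef_pos: [0.463, 0.1929, 0.378]
ee_rot: [3.141, -0.0, -1.17]
force: [-1.5, -1.1, -2.1]
width: 0.018
```

```bash
python3 - <<'E'
from h import *
st()
p,d=arm.grab_frame("side");cv2.imwrite(f"pics/side13.png",cv2.resize(p[120:200,260:360,::-1],None,fx=7,fy=7,interpolation=cv2.INTER_CUBIC))
E
```

```text
{'t': 31.025, 'q': [0.7872, 0.0923, -0.402, 0.0001, -1.0768, -0.3861], 'eef_pos': [0.463, 0.1929, 0.378], 'ee_rot': [3.1414, -0.0002, -1.1697], 'force': [-1.5097, -1.1177, -2.12], 'width': 0.018}
```

View pics/side13.png

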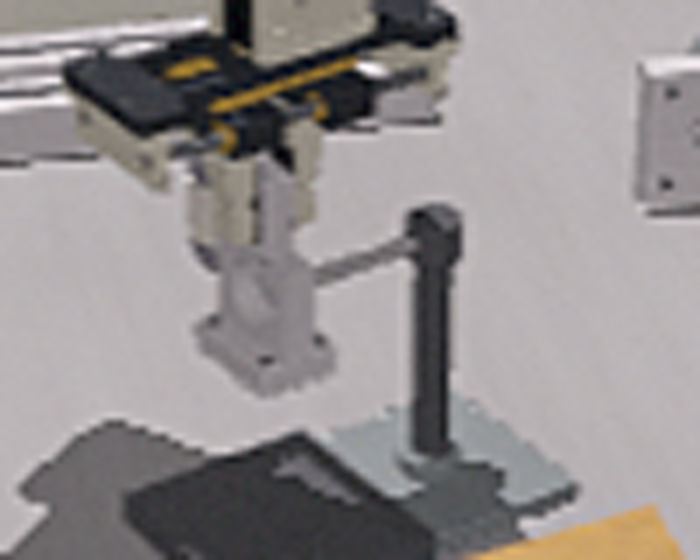

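Request:
{"op": "carry_out", "data": {
  "targets": [
    [[0, 0, 0, 0, -0.3, 0, -1], [0, 0, 0, 0, -0.3, 0, -1], [0, 0, 0, 0, -0.3, 0, -1], [0, 0, 0, 0, -0.3, 0, -1], [0, 0, 0, 0, -0.3, 0, -1], [0, 0, 0, 0, -0.27, 0, -1], [0, 0, 0, 0, 0, 0, -1]]
  ]
}}

```text
t: 31.95
eef_pos: [0.5037, 0.2102, 0.378]
ee_rot: [3.141, -0.0, -1.17]
force: [-0.5, -0.5, -3.7]
width: 0.0178
```

```bash
python3 - <<'E'
from h import *
st()
a=.40-np.pi
for r,z in((.064,.199),):
  go([.5635+r*np.cos(a),.2355+r*np.sin(a),z],.40-np.pi/2)
p,d=arm.grab_frame("side");cv2.imwrite(f"pics/side14.png",cv2.resize(p[120:200,260:360,::-1],None,fx=7,fy=7,interpolation=cv2.INTER_CUBIC))
p,d=arm.grab_frame("wrist");cv2.imwrite(f"pics/wrist14.png",p[:,:,::-1])
E
```

```text
{'t': 31.95, 'q': [0.7544, 0.1668, -0.3134, 0.0, -1.0909, -0.3532], 'eef_pos': [0.5037, 0.2102, 0.378], 'ee_rot': [3.1413, -0.0001, -1.1696], 'force': [-0.484, -0.5018, -3.7011], 'width': 0.0178}
turn [ 0.002 -0.001  0.009] shift [-0.002 -0.038  0.786]
```

View pics/side14.png

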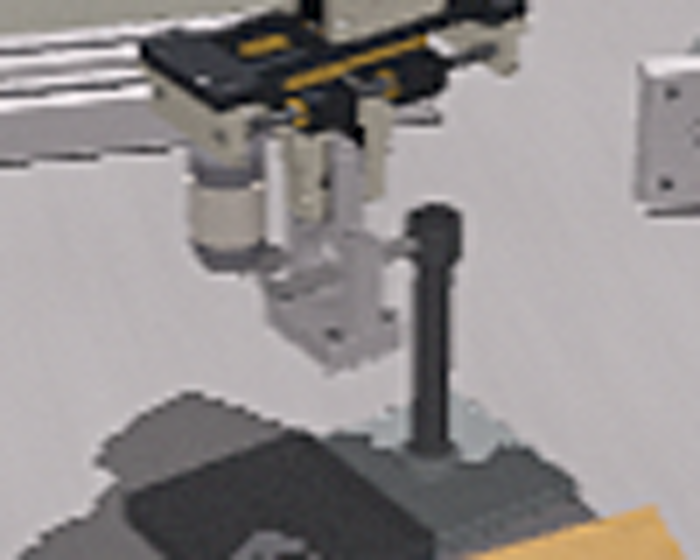

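View pics/wrist14.png

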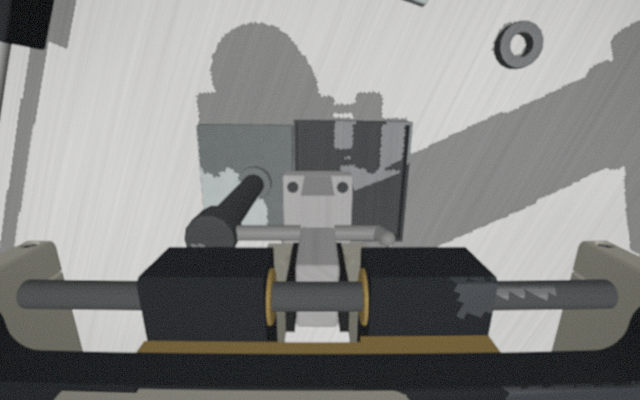

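Request:
{"op": "carry_out", "data": {
  "targets": [
    [[0, 0, 0, 0, -0.03, 0.15, -1], [0, 0, 0, 0, 0, 0.15, -1], [0, 0, 0, 0, 0, 0.15, -1], [0, 0, 0, 0, 0, 0.1, -1], [0, 0, 0, 0, 0, 0.1, -1], [0, 0, 0, 0, 0, 0.07, -1], [0, 0, 0, 0, 0, 0, -1], [0, 0, 0, 0, 0, 0, -1]]
  ]
}}

```text
t: 33.05
eef_pos: [0.504, 0.2103, 0.3603]
ee_rot: [-3.141, 0.0, -1.169]
force: [-0.6, 0.2, -3.8]
width: 0.0177
```

```bash
python3 - <<'E'
from h import *
st()
E
```

```text
{'t': 33.05, 'q': [0.7542, 0.182, -0.3377, 0.0001, -1.0509, -0.3528], 'eef_pos': [0.504, 0.2103, 0.3603], 'ee_rot': [-3.1414, 0.0, -1.1694], 'force': [-0.5859, 0.2088, -3.7691], 'width': 0.0177}
```

Request:
{"op": "carry_out", "data": {
  "targets": [
    [[0, 0, 0, 0, 0, 0.05, -1], [0, 0, 0, 0, 0, 0.03, -1], [0, 0, 0, 0, 0, 0, -1]]
  ]
}}

```text
t: 33.42
eef_pos: [0.504, 0.2103, 0.3582]
ee_rot: [3.142, -0.0, -1.169]
force: [0.1, 0.2, -2.4]
width: 0.0179
```

Request:
{"op": "carry_out", "data": {
  "targets": [
    [[0, 0, 0, 0, 0, 0.03, -1], [0, 0, 0, 0, 0, 0, -1]]
  ]
}}

```text
t: 33.67
eef_pos: [0.504, 0.2103, 0.3579]
ee_rot: [-3.141, -0.0, -1.169]
force: [-2.3, -1.2, 2.7]
width: 0.0176
```

Request:
{"op": "carry_out", "data": {
  "targets": [
    [[0, 0, 0, 0, 0, 0, -0.5], [0, 0, 0, 0, 0, 0, -0.3], [0, 0, 0, 0, 0, 0, -0.2], [0, 0, 0, 0, 0, 0, -0.2], [0, 0, 0, 0, 0, 0, -0.2], [0, 0, 0, 0, 0, 0, -0.2]]
  ],
  "squeeze": 5
}}

```text
t: 34.42
eef_pos: [0.504, 0.2103, 0.3574]
ee_rot: [-3.142, 0.0, -1.169]
force: [0.6, -0.3, 0.9]
width: 0.0351
```

```bash
python3 - <<'E'
from h import *
st()
p,d=arm.grab_frame("side");cv2.imwrite(f"pics/side15.png",cv2.resize(p[120:200,260:360,::-1],None,fx=7,fy=7,interpolation=cv2.INTER_CUBIC))
p,d=arm.grab_frame("wrist");cv2.imwrite(f"pics/wrist15.png",p[:,:,::-1])
E
```

```text
{'t': 34.425, 'q': [0.7542, 0.1846, -0.3416, -0.0, -1.0446, -0.3528], 'eef_pos': [0.504, 0.2103, 0.3574], 'ee_rot': [-3.1416, 0.0, -1.1694], 'force': [0.6051, -0.2992, 0.8668], 'width': 0.0351}
```

View pics/side15.png

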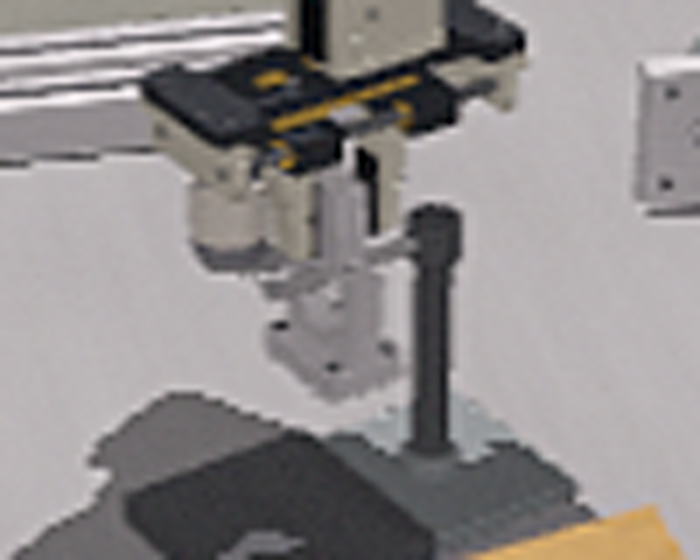

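View pics/wrist15.png

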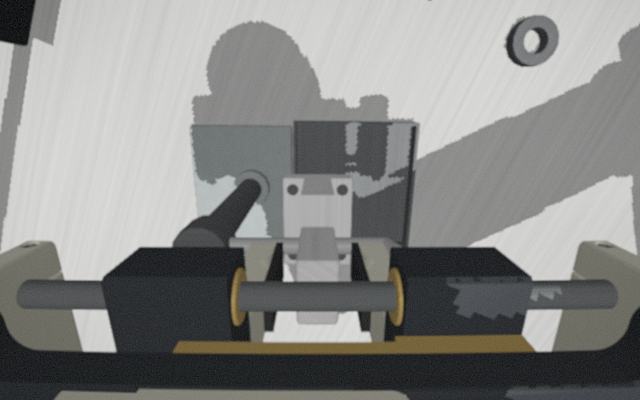

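Request:
{"op": "carry_out", "data": {
  "targets": [
    [[0, 0, 0, 0, 0, -0.2, -0.2], [0, 0, 0, 0, 0, -0.4, -0.2], [0, 0, 0, 0, 0, -0.5, -0.2], [0, 0, 0, 0, 0, -0.6, -0.2], [0, 0, 0, 0, 0, -0.7, -0.2], [0, 0, 0, 0, 0, -0.8, -0.2], [0, 0, 0, 0, 0, -0.8, -0.2], [0, 0, 0, 0, 0, 0, -0.2], [0, 0, 0, -1, 0, 0, -0.2], [0, 0, 0, -1, 0, 0, -0.2], [0, 0, 0, -1, 0, 0, -0.2], [0, 0, 0, -1, 0, 0, -0.2], [0, 0, 0, -1, 0, 0, -0.2], [0, 0, 0, 0, 0, 0, -0.2], [0, 0, 0, 0, 0, 0, -0.2], [0, 0, 0, 0, 0, 0, -0.2], [0, 0, 0, 0, 0, 0, -0.2]]
  ]
}}

```text
t: 36.65
eef_pos: [0.4554, 0.3248, 0.4575]
ee_rot: [-3.142, 0.0, -1.17]
force: [-0.0, -0.4, -0.0]
width: 0.0353
```

```bash
python3 - <<'E'
from h import *
st()
p,d=arm.grab_frame("side");cv2.imwrite(f"pics/side16.png",p[:,:,::-1]);cv2.imwrite(f"pics/side16c.png",cv2.resize(p[120:200,260:360,::-1],None,fx=7,fy=7,interpolation=cv2.INTER_CUBIC))
T=arm.camera_model("wrist")["world_from_camera"]
p,d=arm.grab_frame("wrist");cv2.imwrite(f"pics/wrist16.png",p[:,:,::-1])
print(arm.landmark_of("wrist","hook_seat"))
h=[]
E
```

```text
{'t': 36.65, 'q': [0.9696, 0.1377, -0.1629, -0.0, -1.2701, -0.569], 'eef_pos': [0.4554, 0.3248, 0.4575], 'ee_rot': [-3.1415, 0.0001, -1.1702], 'force': [-0.0113, -0.389, -0.0152], 'width': 0.0353}
[{'point': [41.9, 312.0], 'conf': 0.69}]
```

View pics/side16.png

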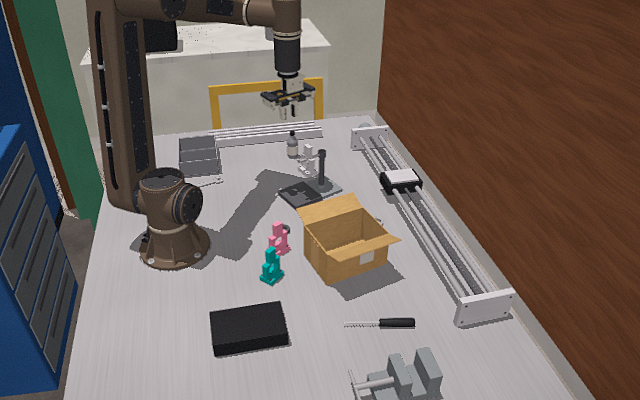

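View pics/side16c.png

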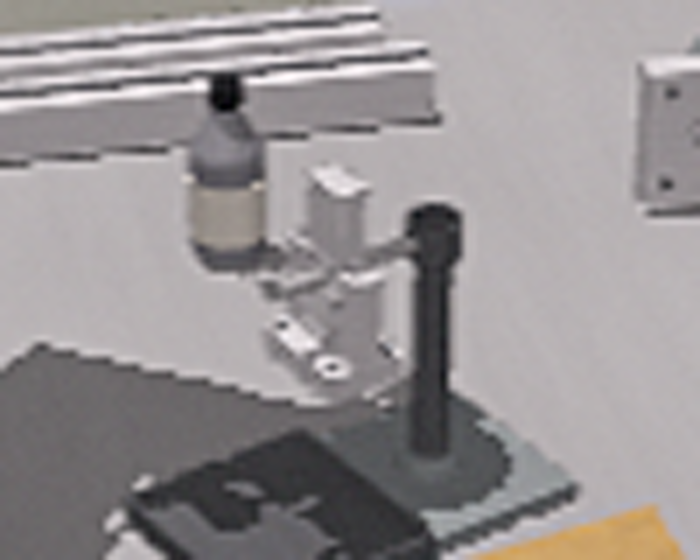

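View pics/wrist16.png

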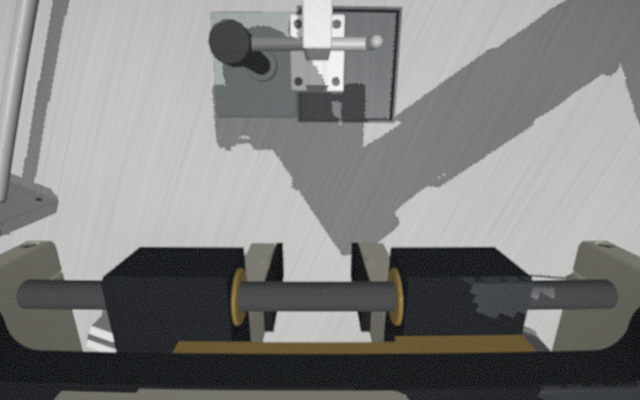

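```bash
python3 - <<'E'
from fit import *
h=w("wrist",(43,232),z=.172);t=w("wrist",(41.5,376),z=.175)
print("hook ang",np.arctan2(*(t-h)[1::-1])+np.pi, P(h),P(t))
A=w("wrist",(122,393),z=.018);B=w("wrist",(9,401),z=.018);v=B-A;print("tray end edge yaw",np.arctan2(v[1],v[0])+np.pi/2)
p1,_=arm.grab_frame("side")
for _ in range(6):p2,d=arm.grab_frame("side")
print("motion",np.abs(p1[120:200,290:330].astype(int)-p2[120:200,290:330]).max())
p,d=arm.grab_frame("top");cv2.imwrite("pics/top17.png",p[:,:,::-1])
X=cloud("top",d).reshape(-1,3)
m=(X[:,0]>.4)&(X[:,0]<.7)&(X[:,1]>-.36)&(X[:,1]<-.01)&(X[:,2]>.012)&(X[:,2]<.22);Y=X[m]
p0=[.543,-.18,.243,2.7,2.7]
L=loc(Y,*p0[:3]);k=~((np.abs(L[:,0])<.098)&(np.abs(L[:,1])<.05)&(L[:,2]<.13));Z=Y[k]
r=least_squares(lambda p:carton_sd(Z,p),p0,loss="soft_l1",f_scale=.003,diff_step=1e-4);print("carton",P(r.x))
E
```

```text
hook ang 0.40474652582760173 [0.5607, 0.2368, 0.172] [0.4638, 0.1953, 0.175]
tray end edge yaw 0.38809436552316035
motion 32
carton [0.5423, -0.1797, 0.2456, 2.7884, 2.7805]
```

View pics/top17.png

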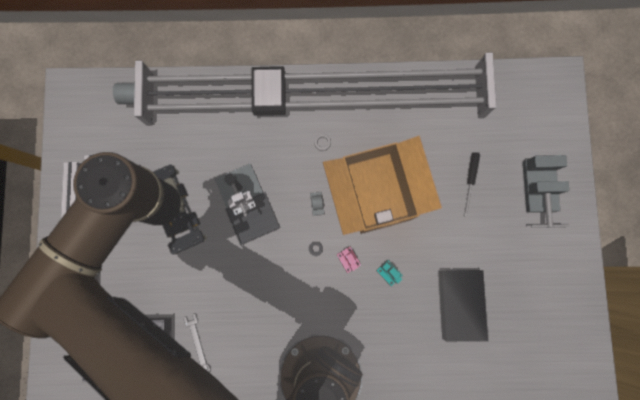

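Request:
{"op": "carry_out", "data": {
  "targets": [
    [[0, 0, 0, 0, 0, 0, -0.2], [0, 0, 0, 0, 0, 0, -0.2], [0, 0, 0, 0, 0, 0, -0.2], [0, 0, 0, 0, 0, 0, -0.2], [0, 0, 0, 0, 0, 0, -0.2], [0, 0, 0, 0, 0, 0, -0.2], [0, 0, 0, 0, 0, 0, -0.2], [0, 0, 0, 0, 0, 0, -0.2], [0, 0, 0, 0, 0, 0, -0.2], [0, 0, 0, 0, 0, 0, -0.2], [0, 0, 0, 0, 0, 0, -0.2], [0, 0, 0, 0, 0, 0, -0.2]]
  ]
}}

```text
t: 38.7
eef_pos: [0.4551, 0.3254, 0.4574]
ee_rot: [3.142, 0.0, -1.169]
force: [-0.3, -0.2, -0.5]
width: 0.035
```

```bash
python3 - <<'E'
from h import *
F=[arm.grab_frame("side")[0].astype(int) for _ in range(6)]
for f in F[1:]:
  d=np.abs(f-F[0]);print(d[135:180,298:320].mean(),d[135:180,298:320].max(),d[215:260,310:332].mean(),d[250:295,260:282].max())
st()
E
```

```text
1.2303030303030302 7 1.5952861952861952 15
1.2168350168350168 9 1.626936026936027 16
1.2259259259259259 6 1.6023569023569024 17
1.206060606060606 8 1.631986531986532 17
1.1824915824915825 6 1.5727272727272728 16
{'t': 39.0, 'q': [0.9705, 0.138, -0.1627, 0.0, -1.2701, -0.5691], 'eef_pos': [0.4552, 0.3253, 0.4574], 'ee_rot': [3.1416, -0.0, -1.1694], 'force': [-0.9259, -0.2971, -0.3862], 'width': 0.0347}
```

Only noise remains between frames, so the part hangs still. I'm handing the job in.

```bash
python3 -c "
from station import arm
print(arm.job_done())"
```

```text
the job is handed in; nothing more can be done
None
```

The shaft support hangs by its bore on the swivel hook, lug up, and I handed the job in at about 39 s of the 72 s allowed. `job_done()` gave no verdict.

**What I did, in order:** I pushed both flaps outward with the closed fingers. I turned the hook over the tray by caging its bar between the fingers. I then lifted the support out by its lug, threaded it over the hook's tip, lowered it until it rested on the bar, and let go.

**Last checks:**
- **Flaps:** both open, at about 2.79 rad (left) and 2.78 rad (right).
- **Hook:** it points along 0.405 rad. My earlier measurements put the stand's direction at about 0.40, so the hook is straight out over the tray to within about 0.01 rad.
- **Support:** I released it about 64 mm from the post, on the straight part of the hook. It stands clear of the head and the tip, and the gripper is away from it.
- **Stillness:** a first frame comparison showed a pixel difference of up to 32, so I waited about 1.5 s. The next six frames differed only by image noise.
- **Other things:** none moved visibly between the top pictures taken before and after.

**Disagreements:** one last reading of the tray's end edge gave 0.388 rad for the stand's direction instead of 0.40. The wrist camera's estimates of the post's position also differed by up to 4 mm between views.

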